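# Load the cartridge warmer, oldest first, and restock the lane

## Robot

A 6-joint arm with a two-finger parallel gripper is mounted at the origin on the work surface. World frame = base frame: x ahead of the robot, y to its left, z up, the work surface at z = 0. Lengths are in m, angles in degrees, forces in N, time in s.
With the tool pointing down it reaches from about 0.375 to 0.9 m from the base axis. Payload 3.1 kg.
Tool frame: the origin (TCP) lies on the centre line of the jaws, within the pads' length; the fingertips stand 25 mm ahead of it and the grasp point (between the pads) lies 6 mm ahead of it; z points along the fingers, y is the line along which they close (so a half turn about z gives the same grasp; the last joint's range is limited). The gripper opens to 87 mm and grips with 3 to 60 N. Pads are 19 mm wide; open, the fingers measure 117 mm over their backs; the gripper's body (75 mm by 190 mm) begins 51 mm behind the grasp point.
Start: joints at [53.142, 30.224, 82.088, -0, 67.689, -10.227], TCP at [0.28, 0.559, 0.248] pointing down, gripper open.
Joint ranges: [-176.69, 176.69], [-43.24, 126.21], [12.49, 139.97], [-82, 262], [0, 151.66], [-163.58, 163.58]. Speed limits (degrees/s): [159.86, 159.86, 180, 180, 180, 180].

## Interface

Orientations are given as a 3x3 rotation matrix whose columns are the frame's x, y, z axes.
In Python, from rig import bot, cams, models gives the robot as it stands. The module is installed in compiled form; this text tells all that it offers.
- The arm moves only by the shell command python3 -m handwheel 'ROWS' [OPENING]. ROWS is JSON, a list of rows, each a list of 6 numbers: the shift along the world's x, y, z each as a share of 1 m, from -1 to 1, then the turn, a rotation vector about the world's x, y, z each as a share of 2 rad, from -1 to 1. In form: [[dx, dy, dz, wx, wy, wz], ...]. A call has exactly 8 rows; each row is the pose to reach, as a shift and turn from the pose commanded when the call began; what a row does not reach only later rows make up. A row lasts 1/12 s, in which the tool goes at most 41.7 mm and 7.16 degrees, less where a joint would pass 70% of its speed; a pose out of reach is approached as far as the arm can. A call with a number of a shift or a turn outside -1 to 1 is refused whole. A call with a gripper value outside its range is refused whole. OPENING is the opening, from -1 (shut) to 1 (fully open), so that 0 is half open, set as the call begins (- or left out, the last holds). The fingers move at their own pace and stop on an object; the grip force is fixed at half the most. Time passes only in rows, so rows that repeat a pose let the fingers close, or fill a call up. It gives the time, the measured TCP pose, the force, the opening and the grip force at its end, in the units of the state.
- bot.read_state(): the state, without advancing time (a new reading comes with each control period).
- cams.capture(name): name is "scene" or "top" or "wrist"; returns (picture, depth): 480x640x3 uint8, blue, green, red; 480x640 float32, m along the optical axis (not along the pixel's ray), 0 where there is no reading.
- cams.calibration(name): a dict with "mtx" (3x3 intrinsics, pixels), "R" (3x3) and "t" (3): a world point X has camera coordinates R X + t; the wrist camera has in their place "tool_from_camera" (4x4, takes a point from camera to tool coordinates, whose origin is the TCP and whose axes are the flange's). Camera axes: x right, y down, z forward; pixel columns grow to the right and rows downward; lengths in m; the calibration is good to about 2 mm. The wrist camera is an equidistant fisheye: a pixel r from the principal point sees the ray r / f radians off the axis. A picture is of the moment at which its call begins: read the wrist's pose just before it. calibration takes no time and is no camera call.
- bot.hand_in(): hands the job in; it is judged then, once.
Trained networks look in the newest picture that a camera, given by its name, has taken for a name from the list of things; names that differ only in an ending like _2 or _b are one class to them, and where a whole thing is asked for, a point or a joint stands for the part that bears it (a point fixed in the world has none). Each returns a list of dicts, best first, with "conf" (0 to 1); they miss things now and then, are a little off and sometimes report something else, mostly with a low value. They report only what shows in the picture. A call takes as long as a camera call. They do not tell look-alikes from the thing itself.
- models.spot_in(query, camera): "position" ([column, row] in pixels, amid what is visible of it).
- models.tip_of(query, camera): "position" ([column, row] in pixels: a listed point, or the origin of a listed thing).
The state is a dict: "time_s": time; "joint_positions": joint angles; "qvel": joint speeds; "tau": joint torques, N m; "position": TCP position; "tcp_rot": TCP orientation; "force": force on the tool from outside, world axes, zero at the start; "moment": the same for the moment, N m; "opening": opening from 0.0 (shut) to 1.0 (fully open); "grasp_force": force on a finger pad.
Only numpy, scipy, OpenCV 4.12 (cv2) and the standard library are available. Lean on these libraries where they do the work, as an engineer would, in place of code of your own. Each camera call takes 0.05 s, during which the arm holds its last target. There are 200 camera calls.

## Task

Take the two oldest adhesive cartridges, the two at the front of the sloped lane, and push each cap first and fully home into a bay of the warmer, one per bay; in the lane only the cap can be gripped, and the cap must go right into the port, so lay the cartridge down and take it by its body first. Once both are in, switch the warmer on by swinging the lever on its top right over, towards the robot. Load all the new cartridges lying on the bench into the lane behind the one that is left, caps sticking out on the same side as its cap, lying flat so that they slide down in line. Leave the other things on the bench where they are.

Things in the scene. Friction and masses are not known exactly. Their poses are not given: they have to be found in the camera images.
- stock0: adhesive cartridge: flat white body 100 (x) x 52 (y) x 32 mm thick (z); black outlet cap 40 long, 22 wide (y), 18 mm thick (z) sticks out centrally from its -x end; 0.15-0.3 kg; same either way up. Origin: centre of the white body; the cap's middle is at x = -70 mm. At the start: the front (lowest, oldest) one in the lane
- stock1: adhesive cartridge: flat white body 100 (x) x 52 (y) x 32 mm thick (z); black outlet cap 40 long, 22 wide (y), 18 mm thick (z) sticks out centrally from its -x end; 0.15-0.3 kg; same either way up. Origin: centre of the white body; the cap's middle is at x = -70 mm. At the start: the second one in the lane
- stock2: adhesive cartridge: flat white body 100 (x) x 52 (y) x 32 mm thick (z); black outlet cap 40 long, 22 wide (y), 18 mm thick (z) sticks out centrally from its -x end; 0.15-0.3 kg; same either way up. Origin: centre of the white body; the cap's middle is at x = -70 mm. At the start: the third one in the lane
- new0: adhesive cartridge: flat white body 100 (x) x 52 (y) x 32 mm thick (z); black outlet cap 40 long, 22 wide (y), 18 mm thick (z) sticks out centrally from its -x end; 0.15-0.3 kg; same either way up. Origin: centre of the white body; the cap's middle is at x = -70 mm. New stock, flat on the bench at the start; may be absent
- new1: adhesive cartridge: flat white body 100 (x) x 52 (y) x 32 mm thick (z); black outlet cap 40 long, 22 wide (y), 18 mm thick (z) sticks out centrally from its -x end; 0.15-0.3 kg; same either way up. Origin: centre of the white body; the cap's middle is at x = -70 mm. New stock, flat on the bench at the start; may be absent
- new2: adhesive cartridge: flat white body 100 (x) x 52 (y) x 32 mm thick (z); black outlet cap 40 long, 22 wide (y), 18 mm thick (z) sticks out centrally from its -x end; 0.15-0.3 kg; same either way up. Origin: centre of the white body; the cap's middle is at x = -70 mm. New stock, flat on the bench at the start; may be absent
- lane: the lane's fixed stand. The lane: a sloped track where cartridges lie flat, side by side across the slope, long axis along the track's x, caps sticking out over the low lip on the -x side. They slide down to the front stop by themselves. Open above and at the upper end; beside the track, under the caps, only free air down to the bench. Origin: bench level under its middle
- track: the lane's sloped bed of free-running rollers. Origin: centre of a cartridge that rests against the front stop; x across, y uphill (10 degrees; next places at y = 52, 104, 156 mm), z normal to the bed. Bed (roller tops) z = -16, y = -26 to 204, ends at x = -57 mm. Stop wall as high as a cartridge (z = 14). Wall at x = +53 up to z = 4, lip at x = -53 up to z = -10.5 mm. Origin about 45 mm above the bench
- warmer: fixed cartridge warmer: grey housing 90 high, 240 mm wide (x = -133 to -51), on the robot's side of two bays 110 mm apart whose square ports face away from the robot. Each has a ledge 36 mm wide (narrower than a cartridge), reaching only 55 mm out from the port face: a cartridge let go before its cap is in tips off. Origin: bench level amid the bays; x out of the ports
- home0 (a point): the left bay: centre of a cartridge's body when fully home (white shoulder against the port face, cap wholly inside, body on the ledge), 52 mm above the bench. x level, out of the port; z up. Port face x = -51, port 28 mm wide, z = -11.5 to +14 mm, deeper than the cap. Ledge top z = -16, from the face to x = +5 mm; below it a plate with top z = -42, to x = +19 mm
- home1 (a point): the right bay: centre of a cartridge's body when fully home (white shoulder against the port face, cap wholly inside, body on the ledge), 52 mm above the bench. x level, out of the port; z up. Port face x = -51, port 28 mm wide, z = -11.5 to +14 mm, deeper than the cap. Ledge top z = -16, from the face to x = +5 mm; below it a plate with top z = -42, to x = +19 mm
- power (a joint): the warmer's toggle lever, rad: 0 leaning away from the robot (out, on the ports' side), 1.0 leaning towards the robot (on). It stays where it is left, and moves with a light push (about 1 N)
- power_tip (a point): tip of that lever, 60 mm long, on a small block in the middle of the housing's top; it swings in the plane of the warmer's x and z, about a level axis at x = -100, z = 112 mm of the warmer (tip 165 mm above the bench when leaning out, a 26 mm ball; the block's top is at 115 mm)
- mug: white mug, 90 mm tall, a bystander
- spray: blue spray can, 170 mm tall, a bystander
- oil: black oil bottle, 200 mm tall, a bystander
- tin: steel tin, 60 mm tall, a bystander
- wrench: spanner lying down, a bystander
- driver: screwdriver lying down, a bystander
Mind the look-alikes: they are no part of the job. What is shaped like the new1 but blue or purple is not meant.

How it is judged:
By the outcome, as a careful person would: the job done as asked, in the order asked, and still so for the second after the job is handed in, with the robot touching nothing.
Of new0, new1, new2 only 2 to 3 are there at a start; the rules pass over those that are not, and their reading is None.
At some moment in a run one of new0, new1, new2 may be knocked a few centimetres aside while the robot is not near it.
Once in a run the grip may slacken for a moment while it holds something.
It also fails if it takes over 184 s, if anything falls off the work surface, if the arm or the gripper's body presses on something with over 40 N, if the wrist force passes 120 N, or if a joint passes its speed limit or range.

## Working session

There is one attempt and no reset: what is moved stays moved. The work goes in short steps, Python scripts to look and compute and a shell command to move; the robot and the scene stay as the last step left them, time stands still between calls to the robot, and variables do not carry over. Pictures are saved under pics/ and viewed, at most 14 in all, crops included, and the job is handed in when it is done.

```bash
mkdir -p pics && cat > h.py <<'E'
import numpy as np, cv2
from rig import bot,cams,models
def cap(n,save=None):
    p,d=cams.capture(n)
    if save: cv2.imwrite('pics/'+save+'.png',p)
    return p,d
def world(n,u,v,d):
    c=cams.calibration(n);K=np.array(c['mtx']);R=np.array(c['R']);t=np.array(c['t']).ravel()
    r=np.linalg.inv(K)@np.array([u,v,1.0])
    return R.T@(r*d-t)
def cloud(n,d):
    c=cams.calibration(n);K=np.array(c['mtx']);R=np.array(c['R']);t=np.array(c['t']).ravel()
    v,u=np.mgrid[:480,:640]
    r=np.stack([(u-K[0,2])/K[0,0],(v-K[1,2])/K[1,1],np.ones(u.shape)],-1)*d[...,None]
    return (r-t)@R
E
python3 - <<'E'
from h import *
np.set_printoptions(precision=4,suppress=True)
s=bot.read_state();print(s['time_s'],s['position'],s['tcp_rot'],s['opening'])
for n in('scene','top'):
    p,d=cap(n,n+'0');np.save(n+'0.npy',cloud(n,d));print(n,cams.calibration(n))
print(cams.calibration('wrist'))
E
```

```text
0.0 [0.2797 0.5582 0.2466] [[-0.8939  0.4483 -0.0013]
 [ 0.4483  0.8939 -0.0017]
 [ 0.0004 -0.0021 -1.    ]] 0.9991499245525284
scene {'mtx': array([[501.7876,   0.    , 319.1882],
       [  0.    , 501.7876, 243.7532],
       [  0.    ,   0.    ,   1.    ]]), 'R': array([[ 0.3084,  0.9512, -0.011 ],
       [ 0.8107, -0.2689, -0.52  ],
       [-0.4976,  0.1515, -0.8541]]), 't': array([-0.1357, -0.3736,  1.6825])}
top {'mtx': array([[442.524 ,   0.    , 317.7897],
       [  0.    , 442.524 , 233.9262],
       [  0.    ,   0.    ,   1.    ]]), 'R': array([[ 0.0212, -0.9997, -0.0105],
       [-0.9801, -0.0187, -0.1977],
       [ 0.1975,  0.0145, -0.9802]]), 't': array([-0.0233,  0.5539,  1.1139])}
{'mtx': array([[371.6483,   0.    , 317.3093],
       [  0.    , 371.6483, 242.2227],
       [  0.    ,   0.    ,   1.    ]]), 'tool_from_camera': array([[-0.0003, -0.9674, -0.2533,  0.0688],
       [ 1.    , -0.0003, -0.0002, -0.0007],
       [ 0.0001, -0.2533,  0.9674, -0.1367],
       [ 0.    ,  0.    ,  0.    ,  1.    ]])}
```

View pics/top0.png

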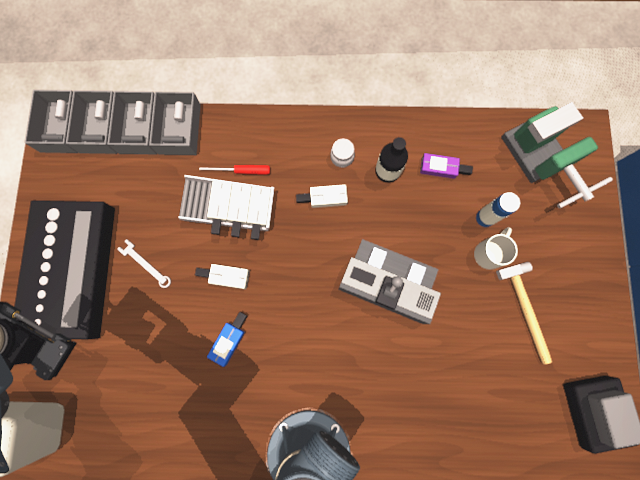

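View pics/scene0.png

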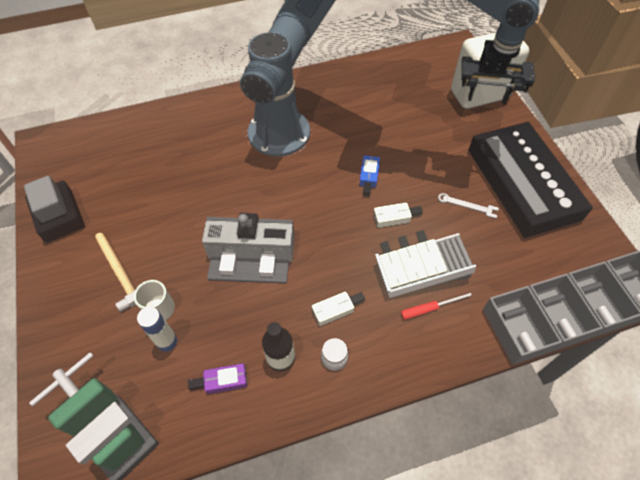

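Top view: the lane is at (230,205), with three white cartridges at columns 258, 237 and 215. Their caps point towards the robot and the front stop is on the right. The warmer is at (390,280).

White cartridges that could be taken for new stock: (328,196) and (228,276). The blue one at (227,343) and the purple one at (440,165) are look-alikes, so I'm leaving those out. The oldest one in the lane is the rightmost, at (258,210).

```bash
python3 - <<'E'
from h import *
np.set_printoptions(precision=4,suppress=True)
def rect(P):
    (c,s,a)=cv2.minAreaRect((P[:,:2]*1000).astype(np.float32)); return np.round(c,1),np.round(s,1),round(a,1),len(P)
for n in('top','scene'):
    C=np.load(n+'0.npy');I=cv2.imread('pics/%s0.png'%n);hsv=cv2.cvtColor(I,cv2.COLOR_BGR2HSV)
    white=(hsv[...,1]<60)&(hsv[...,2]>170)
    def reg(u0,u1,v0,v1):
        m=np.zeros(white.shape,bool);m[v0:v1,u0:u1]=1;return m
    R={'top':dict(A=(292,352,180,212),B=(192,254,260,292),L=(175,278,172,242),W=(335,445,235,325)),
       'scene':dict(A=(308,370,284,328),B=(370,426,200,230),L=(368,480,226,300),W=(195,300,205,285))}[n]
    print(n)
    for k in 'AB':
        m=reg(*R[k]);P=C[m&white&(C[...,2]>.024)&(C[...,2]<.04)];print(k,'body',rect(P),np.median(P[:,2]))
        Q=C[m&(hsv[...,2]<70)&(C[...,2]>.017)&(C[...,2]<.035)];print('  cap',rect(Q),np.median(Q[:,2]),Q.mean(0))
    m=reg(*R['W']);P=C[m&(abs(C[...,2]-.09)<.006)];print('W top',rect(P),np.median(P[:,2]))
    P=C[m&(C[...,2]>.13)];print('lever',P.mean(0),P[:,2].max(),len(P))
    m=reg(*R['L']);P=C[m&(hsv[...,2]<70)&(C[...,2]>.03)];print('caps',P.mean(0),len(P))
    mk=(m&(hsv[...,2]<70)&(C[...,2]>.03)).astype(np.uint8);nn,lab,st,ce=cv2.connectedComponentsWithStats(mk)
    for i in range(1,nn):
        if st[i,4]>25: q=C[lab==i];print('   ',ce[i],st[i,4],np.median(q,0),q.min(0),q.max(0))
    P=C[m&white&(C[...,2]>.035)];print('Lwhite',rect(P),P.min(0),P.max(0))
T=cv2.imread('pics/top0.png');S=cv2.imread('pics/scene0.png')
a=cv2.resize(T[165:305,170:360],None,fx=4,fy=4,interpolation=2)
b=cv2.resize(S[195:335,190:380+100],(800,390))
cv2.imwrite('pics/crop1.png',a)
E
```

```text
top
A body (array([670.8, -37.4]), array([52.5, 99.2]), 5.6, 660) 0.03239514894368836
  cap (array([663.1,  30.3]), array([19.5, 36. ]), 3.3, 17) 0.021261046128068256 [0.6576 0.0272 0.0213]
B body (array([442.2, 225.8]), array([99.9, 51.2]), 82.8, 726) 0.032161880682643765
  cap (array([449.4, 292.8]), array([29.5, 18.5]), 81.3, 11) 0.024632032907416952 [0.4452 0.2931 0.0242]
W top (array([ 409.6, -194.3]), array([239.7,  84. ]), 68.9, 2531) 0.09021422718245062
lever [ 0.3963 -0.1559  0.4245] 1.201123169784381 162
caps [0.553  0.2086 0.0572] 48
Lwhite (array([560.7, 126.2]), array([524.8, 215.1]), 55.5, 3174) [ 0.3234 -0.0291  0.0361] [0.7025 0.3587 1.2011]
scene
A body (array([670.1, -36.1]), array([ 54.2, 101.8]), 5.6, 712) 0.03269572785900555
  cap (array([674.4,  32.6]), array([ 2.1, 22.7]), 5.2, 7) 0.020392094189384025 [0.6745 0.0343 0.0206]
B body (array([441.8, 226.5]), array([102.5,  54.8]), 80.6, 523) 0.03258302150582569
  cap (array([453.7, 293.3]), array([24.6, 16.2]), 82.7, 15) 0.023564650610834938 [0.4577 0.2912 0.0232]
W top (array([ 409.3, -194.8]), array([241.1,  88. ]), 69.5, 1889) 0.09059411427675237
lever [ 0.6217 -0.2062  0.4499] 1.2412304051499305 112
caps [nan nan nan] 0
Lwhite (array([822.5,  10.9]), array([244.9, 825.6]), 40.1, 2663) [ 0.5685 -0.2262  0.0354] [1.1819 0.356  1.2412]<stdin>:18: RuntimeWarning: Mean of empty slice.
  ret = um.true_divide(
```

View pics/crop1.png

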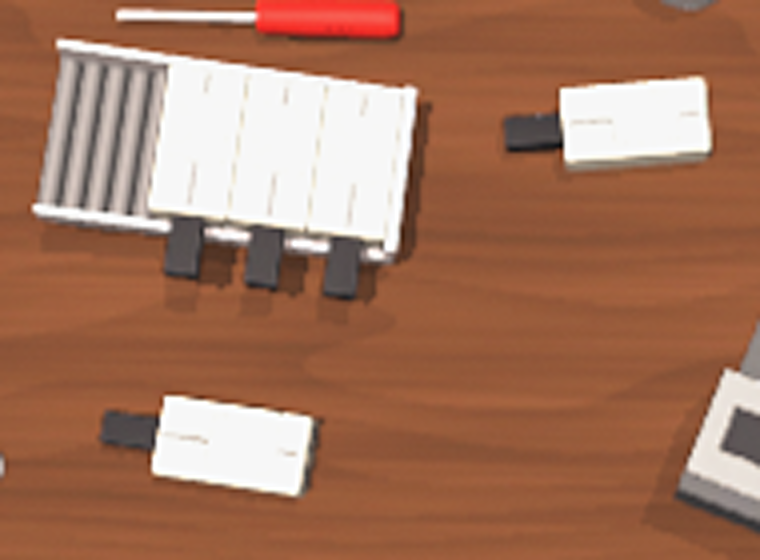

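```bash
python3 - <<'E'
from h import *
np.set_printoptions(precision=4,suppress=True)
for n,(u0,u1,v0,v1) in dict(top=(175,278,172,242),scene=(368,480,226,300)).items():
    C=np.load(n+'0.npy')[v0:v1,u0:u1];I=cv2.imread('pics/%s0.png'%n)[v0:v1,u0:u1];V=cv2.cvtColor(I,cv2.COLOR_BGR2HSV)
    w=(V[...,1]<60)&(V[...,2]>150)
    P=C[w&(C[...,2]>.05)&(C[...,2]<.12)]
    a=np.median(P,0);N=None;rng=np.random.default_rng(0);best=0
    for _ in range(500):
        q=P[rng.choice(len(P),3)];nn=np.cross(q[1]-q[0],q[2]-q[0]);L=np.linalg.norm(nn)
        if L<1e-4: continue
        nn/=L;k=(abs((P-q[0])@nn)<.002).sum()
        if k>best:best=k;N=nn*np.sign(nn[2]);c=q[0]
    In=P[abs((P-c)@N)<.002];c=In.mean(0);N=np.linalg.svd(In-c)[2][2];N*=np.sign(N[2])
    print(n,len(P),len(In),'normal',N,'slope',np.degrees(np.arccos(N[2])),'downhill az',np.degrees(np.arctan2(N[1],N[0])))
    In=P[abs((P-c)@N)<.0025]
    y=-np.array([N[0],N[1],0]);y-=N*(y@N);y/=np.linalg.norm(y);x=np.cross(y,N)
    q=np.c_[(In-c)@x,(In-c)@y]*1000
    r=cv2.minAreaRect(q.astype(np.float32));print('rect',r)
    ctr=c+x*r[0][0]/1000+y*r[0][1]/1000;print('ctr',ctr,'pct',np.percentile(q,[1,99],axis=0))
    # edges
    print('z along y', N@c)
    M=C[(V[...,2]<75)&(C[...,2]>.035)&(C[...,2]<.1)];
    print('capx',len(M), np.c_[(M-c)@x,(M-c)@y,(M-c)@N][::4]*1000)
E
```

```text
top 3225 1365 normal [-0.0041 -0.1743  0.9847] slope 10.04234891204938 downhill az -91.33331395188303
rect ((0.0068511962890625, -0.06908416748046875), (162.63096618652344, 111.20186614990234), 86.32840728759766)
ctr [0.6328 0.1953 0.0688] pct [[-49.9786 -79.957 ]
 [ 50.9555  79.481 ]]
z along y 0.03108040281465564
capx 58 [[-37.836  115.4253 -49.8116]
 [-52.6533  48.3755  -8.3348]
 [-54.6862  -3.808   -4.3461]
 [-61.1812  48.1608 -18.9245]
 [-70.7498  49.6034 -12.5346]
 [-68.8782 -54.8058  -7.9007]
 [-80.1058  49.1513 -19.5281]
 [-85.3755  63.7321 -12.0744]
 [-85.6556  53.1179  -6.3914]
 [-85.8841  51.1777 -18.3572]
 [-87.9389  14.6939 -21.3105]
 [-89.1366   3.9553 -10.5136]
 [-90.1848 -38.0767 -16.8784]
 [-91.2155 -48.45    -6.9207]
 [-90.9419 -48.8947 -23.2543]]
scene 2893 1171 normal [-0.0235 -0.1766  0.984 ] slope 10.26053021312814 downhill az -97.59453324908506
rect ((-1.0548210144042969, 0.51507568359375), (111.29884338378906, 162.54278564453125), 3.14581298828125)
ctr [0.633  0.1956 0.0695] pct [[-51.6832 -79.5104]
 [ 50.1073  79.335 ]]
z along y 0.018925664241224043
capx 0 []
```

The crop shows three white cartridges in the lane, front one at crop (355,160), with black caps towards the robot. The two white new ones have their caps to the left. Next I move above the front cap and look with the wrist camera.

```bash
python3 -m handwheel '[[0.018,-0.025,0,0,0,0.01],[0.036,-0.05,0,0,0,0.025],[0.054,-0.076,0,0,0,0.035],[0.072,-0.101,0,0,0,0.05],[0.09,-0.126,0,0,0,0.06],[0.108,-0.151,0,0,0,0.07],[0.126,-0.177,0,0,0,0.085],[0.144,-0.202,0,0,0,0.095]]' && python3 -m handwheel '[[0.018,-0.025,0,0,0,0.01],[0.036,-0.05,0,0,0,0.025],[0.054,-0.076,0,0,0,0.035],[0.072,-0.101,0,0,0,0.05],[0.09,-0.126,0,0,0,0.06],[0.108,-0.151,0,0,0,0.07],[0.144,-0.202,0,0,0,0.095],[0.144,-0.202,0,0,0,0.095]]' -0.2
cat >> h.py <<'E'
def wcloud(d):
    s=bot.read_state();c=cams.calibration('wrist');K=np.array(c['mtx']);T=np.array(c['tool_from_camera'])
    v,u=np.mgrid[:480,:640];x=(u-K[0,2]);y=(v-K[1,2]);r=np.hypot(x,y)+1e-9;th=r/K[0,0]
    t=np.tan(np.minimum(th,1.4))
    P=np.stack([t*x/r,t*y/r,np.ones(x.shape)],-1)*d[...,None]
    P=P@T[:3,:3].T+T[:3,3]
    return P@np.array(s['tcp_rot']).T+np.array(s['position'])
def st():
    s=bot.read_state();R=np.array(s['tcp_rot'])
    print('t',round(s['time_s'],2),'pos',np.round(s['position'],4),'tool x',np.round(R[:,0],3),'az',round(np.degrees(np.arctan2(R[1,0],R[0,0])),2),'z',np.round(R[:,2],3),'open',round(s['opening']*87,1),'F',np.round(s['force'],1),'grip',round(s['grasp_force'],1))
E
python3 - <<'E'
from h import *
st();p,d=cap('wrist','w1');np.save('w1.npy',wcloud(d));st()
E
```

```text
time_s: 0.77
position: [0.4245, 0.3552, 0.2472]
tcp_rot: [[-0.963, 0.27, -0.001], [0.27, 0.963, -0.001], [0.001, -0.001, -1.0]]
force: [0.8, 0.3, 0.0]
opening: 1.0
grasp_force: 0.0
time_s: 1.43
position: [0.5705, 0.1512, 0.2473]
tcp_rot: [[-0.996, 0.085, 0.002], [0.085, 0.996, -0.002], [-0.002, -0.001, -1.0]]
force: [0.6, 0.3, -0.2]
opening: 0.48
grasp_force: 0.0
t 1.43 pos [0.5705 0.1512 0.2473] tool x [-0.996  0.085 -0.002] az 175.12 z [ 0.002 -0.002 -1.   ] open 41.8 F [ 0.6  0.3 -0.2] grip 0.0
t 1.48 pos [0.5725 0.1491 0.2473] tool x [-0.996  0.089 -0.004] az 174.92 z [ 0.004 -0.003 -1.   ] open 39.1 F [ 1.8 -0.6  0.3] grip 0.0
```

View pics/w1.png

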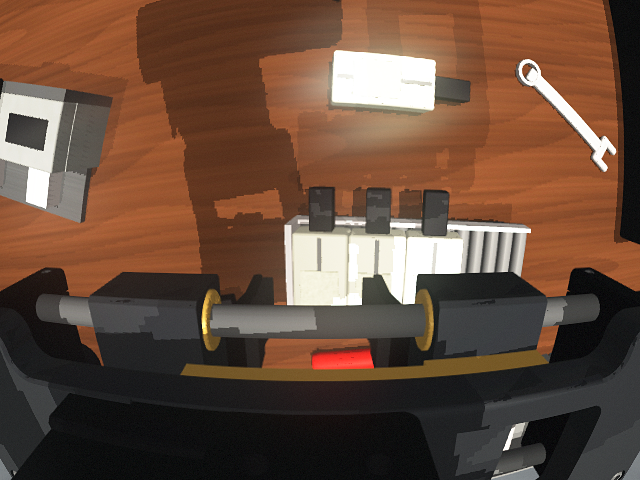

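The wrist view shows the three caps at (322,208), (378,210) and (435,212), the lip and front stop at their left, and new cartridge B at (385,80). The arm was still settling, so I'll measure again at rest.

```bash
cat >> h.py <<'E'
def wcap(save=None):
    s=bot.read_state();global _s
    p,d=cap('wrist',save)
    c=cams.calibration('wrist');K=np.array(c['mtx']);T=np.array(c['tool_from_camera'])
    v,u=np.mgrid[:480,:640];x=(u-K[0,2]);y=(v-K[1,2]);r=np.hypot(x,y)+1e-9;t=np.tan(np.minimum(r/K[0,0],1.4))
    P=np.stack([t*x/r,t*y/r,np.ones(x.shape)],-1)*d[...,None]
    return p,(P@T[:3,:3].T+T[:3,3])@np.array(s['tcp_rot']).T+np.array(s['position'])
E
python3 - <<'E'
from h import *
np.set_printoptions(precision=4,suppress=True)
p,C=wcap('w2');st();np.save('w2.npy',C)
V=cv2.cvtColor(p,cv2.COLOR_BGR2HSV)
az=np.radians(85.2);sl=np.radians(10)
y=np.array([np.cos(az)*np.cos(sl),np.sin(az)*np.cos(sl),np.sin(sl)]);x=np.array([np.sin(az),-np.cos(az),0]);N=np.cross(x,y);o=np.array([.629,.1502,.045])
Q=np.stack([(C-o)@x,(C-o)@y,(C-o)@N],-1)*1000
m=(V[...,2]<80)&(abs(Q[...,0]+70)<18)&(abs(Q[...,2]-9)<7)&(np.arange(480)[:,None]<260)
n,lab,stt,ce=cv2.connectedComponentsWithStats(m.astype(np.uint8))
for i in range(1,n):
    if stt[i,4]>60: q=Q[lab==i];print(ce[i],stt[i,4],np.median(q,0),np.percentile(q,[3,97],axis=0).ravel(), cv2.minAreaRect(q[:,:2].astype(np.float32)))
m=(V[...,2]>150)&(V[...,1]<70)&(abs(Q[...,2]-16)<5)&(np.arange(480)[:,None]<270)
q=Q[m];A=np.c_[q[:,:2],np.ones(len(q))];print('top plane',np.linalg.lstsq(A,q[:,2],rcond=None)[0],np.median(q[:,2]),np.percentile(q,[1,99],axis=0))
for yy in (0,52,104):
    k=q[abs(q[:,1]-yy)<15];print(yy,'min x edge',np.percentile(k[:,0],[0.5,2]))
E
```

```text
t 1.53 pos [0.5705 0.1514 0.2471] tool x [-0.996  0.089 -0.001] az 174.87 z [ 0.001 -0.001 -1.   ] open 37.7 F [-0.6  0.8 -0.5] grip 0.0
[322.6189 207.0793] 858 [-71.6706  -0.5812   8.4906] [-87.0987 -11.2968   6.8933 -53.0489   9.4382   9.8635] ((-69.98690032958984, -0.6575241088867188), (22.397035598754883, 35.98122024536133), 89.967041015625)
[380.437  208.5037] 675 [-74.7706  51.4054   8.5784] [-87.2576  40.5439   7.246  -52.7737  61.1241   9.8102] ((-70.0203628540039, 50.92853546142578), (35.92716979980469, 22.211233139038086), 0.2986638844013214)
[ 85.2885 205.4423] 104 [ -71.5847 -285.8845    9.5358] [ -87.0872 -291.0109    4.459   -55.0452 -281.4959   13.4035] ((-71.2631607055664, -286.7091979980469), (4.122179985046387, 34.77123260498047), 74.50179290771484)
[436.9401 205.5358] 601 [-76.0637 100.7219   8.5163] [-87.3579  91.8812   6.1101 -55.7205 112.9469  10.0481] ((-70.01911926269531, 102.72453308105469), (35.77393341064453, 22.57867431640625), 0.666602611541748)
top plane [ 0.0195  0.0038 15.8101] 15.436383922924524 [[-51.2499 -32.1575  12.1578]
 [-14.6887 127.0312  17.2163]]
0 min x edge [-50.2183 -49.9583]
52 min x edge [-50.7832 -50.4628]
104 min x edge [-51.4322 -51.0577]
```

```bash
cat >> h.py <<'E'
from scipy.spatial.transform import Rotation as Ro
az=np.radians(85.7);sl=np.radians(10)
LY=np.array([np.cos(az)*np.cos(sl),np.sin(az)*np.cos(sl),np.sin(sl)]);LX=np.array([np.sin(az),-np.cos(az),0]);LN=np.cross(LX,LY);LO=np.array([.6287,.1495,.0447])
RL=np.c_[-LX,LY,-LN]   # tool in lane: tool x = cap direction
def lane(x,y,z): return LO+(x*LX+y*LY+z*LN)/1000
def Rflat(a): a=np.radians(a);return np.array([[np.cos(a),-np.sin(a)*-1*-1*-1,0],[np.sin(a),-np.cos(a),0],[0,0,-1]])
def tcp(G,R): return np.array(G)-.006*R[:,2]
def delta(G,R,tag=''):
    s=bot.read_state();d=tcp(G,R)-np.array(s['position']);w=Ro.from_matrix(R@np.array(s['tcp_rot']).T).as_rotvec()/2
    print(tag,'shift',np.round(d,4),'turn',np.round(w,4),'dist',round(np.linalg.norm(d),3),'deg',round(np.degrees(2*np.linalg.norm(w)),1));return d,w
E
python3 - <<'E'
from h import *
print(Rflat(175),np.linalg.det(Rflat(175)))
st();delta(lane(-69,0,60),RL,'above');delta(lane(-69,0,1),RL,'grasp');print(LN)
E
```

```text
[[-0.9961947   0.08715574  0.        ]
 [ 0.08715574  0.9961947   0.        ]
 [ 0.          0.         -1.        ]] 1.0
t 1.53 pos [0.5705 0.1514 0.2471] tool x [-0.996  0.089 -0.001] az 174.87 z [ 0.001 -0.001 -1.   ] open 37.7 F [-0.6  0.8 -0.5] grip 0.0
above shift [-0.0115 -0.0082 -0.1374] turn [ 0.0874 -0.0066  0.0073] dist 0.138 deg 10.1
grasp shift [-0.0107  0.0021 -0.1955] turn [ 0.0874 -0.0066  0.0073] dist 0.196 deg 10.1
[-0.01301992 -0.17315938  0.98480775]
```

```bash
python3 -m handwheel '[[-0.002,-0.001,-0.02,0.012,-0.001,0.001],[-0.004,-0.003,-0.045,0.03,-0.002,0.002],[-0.006,-0.004,-0.07,0.045,-0.004,0.004],[-0.008,-0.006,-0.095,0.06,-0.005,0.005],[-0.01,-0.007,-0.12,0.075,-0.006,0.006],[-0.0115,-0.008,-0.137,0.087,-0.0066,0.0073],[-0.0115,-0.008,-0.137,0.087,-0.0066,0.0073],[-0.0115,-0.008,-0.137,0.087,-0.0066,0.0073]]' && python3 -m handwheel '[[0,0.001,-0.006,0,0,0],[0,0.0025,-0.015,0,0,0],[0,0.004,-0.024,0,0,0],[0,0.006,-0.034,0,0,0],[0,0.008,-0.043,0,0,0],[0.0008,0.009,-0.052,0,0,0],[0.0008,0.0103,-0.058,0,0,0],[0.0008,0.0103,-0.058,0,0,0]]' && python3 - <<'E'
from h import *
st();delta(lane(-69,0,1),RL,'grasp');p,C=wcap('w3')
cv2.imwrite('pics/w3c.png',cv2.resize(p[120:400,180:500],None,fx=2,fy=2))
E
```

```text
time_s: 2.2
position: [0.5553, 0.1472, 0.1097]
tcp_rot: [[-0.998, 0.07, 0.008], [0.07, 0.982, 0.173], [0.004, 0.173, -0.985]]
force: [0.5, 0.4, 0.6]
opening: 0.399
grasp_force: 0.0
time_s: 2.87
position: [0.5564, 0.1573, 0.0508]
tcp_rot: [[-0.998, 0.069, 0.009], [0.07, 0.982, 0.173], [0.003, 0.173, -0.985]]
force: [-0.5, -0.4, 0.2]
opening: 0.401
grasp_force: 0.0
t 2.87 pos [0.5564 0.1573 0.0508] tool x [-0.998  0.07   0.003] az 176.0 z [ 0.009  0.173 -0.985] open 34.9 F [-0.5 -0.4  0.2] grip 0.0
grasp shift [ 0.0034 -0.0038  0.0008] turn [-0.     -0.0017 -0.0026] dist 0.005 deg 0.4
```

View pics/w3c.png

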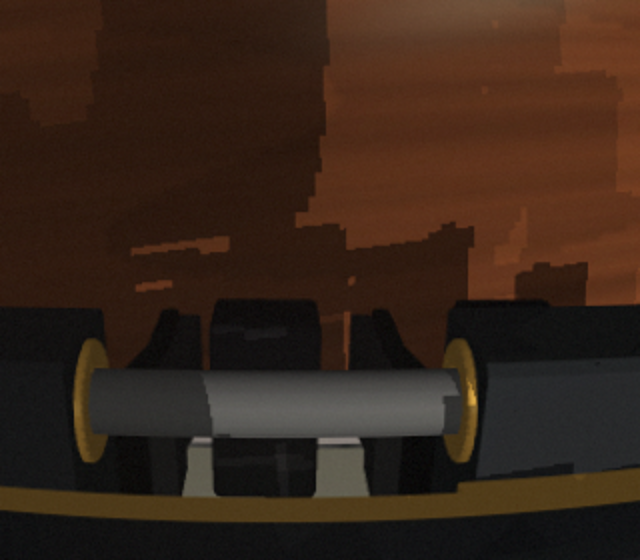

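The crop shows the cap between the fingers, about 4 mm off to one side. I'll correct that, close the fingers, and then lift.

```bash
python3 -m handwheel '[[0.001,-0.001,0,0,0,0],[0.003,-0.004,0.001,0,0,-0.002],[0.003,-0.004,0.001,0,-0.001,-0.002],[0.003,-0.004,0.001,0,-0.001,-0.002],[0.003,-0.004,0.001,0,-0.001,-0.002],[0.003,-0.004,0.001,0,-0.001,-0.002],[0.003,-0.004,0.001,0,-0.001,-0.002],[0.003,-0.004,0.001,0,-0.001,-0.002]]' && python3 -m handwheel '[[0,0,0,0,0,0],[0,0,0,0,0,0],[0,0,0,0,0,0],[0,0,0,0,0,0],[0,0,0,0,0,0],[0,0,0,0,0,0],[0,0,0,0,0,0],[0,0,0,0,0,0]]' -1 && python3 -m handwheel '[[0,-0.001,0.006,0,0,0],[0,-0.003,0.015,0,0,0],[0,-0.005,0.027,0,0,0],[0,-0.007,0.039,0,0,0],[0,-0.009,0.051,0,0,0],[0,-0.011,0.063,0,0,0],[0,-0.013,0.075,0,0,0],[0,-0.013,0.075,0,0,0]]' && python3 - <<'E'
from h import *
st();p,C=wcap('w4');p,d=cap('scene','s4')
a=cv2.resize(p[170:310,300:490],(760,560));cv2.imwrite('pics/s4c.png',a)
E
```

```text
time_s: 3.58
position: [0.5603, 0.1529, 0.0537]
tcp_rot: [[-0.997, 0.073, 0.014], [0.074, 0.982, 0.173], [-0.002, 0.174, -0.985]]
force: [-1.4, -1.2, 0.7]
opening: 0.397
grasp_force: 0.8
time_s: 4.25
position: [0.5603, 0.1541, 0.0537]
tcp_rot: [[-0.997, 0.073, 0.014], [0.075, 0.982, 0.175], [-0.001, 0.175, -0.985]]
force: [-1.7, 6.3, 0.8]
opening: 0.251
grasp_force: 30.0
time_s: 4.92
position: [0.5625, 0.1391, 0.1312]
tcp_rot: [[-0.997, 0.072, 0.02], [0.075, 0.982, 0.172], [-0.008, 0.173, -0.985]]
force: [0.9, 0.2, -2.6]
opening: 0.249
grasp_force: 30.0
t 4.92 pos [0.5625 0.1391 0.1312] tool x [-0.997  0.075 -0.008] az 175.72 z [ 0.02   0.172 -0.985] open 21.6 F [ 0.9  0.2 -2.6] grip 30.0
```

View pics/s4c.png

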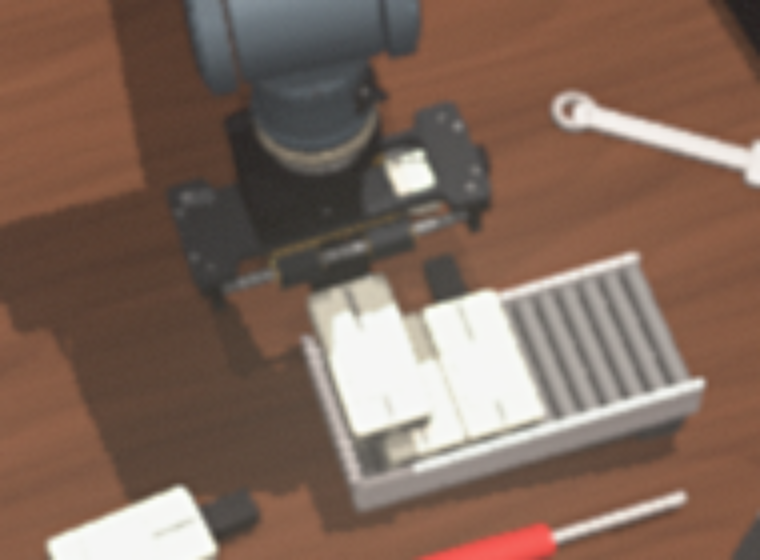

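The front cartridge has lifted clear and is firmly held. I'll lay it down on free bench at about (0.55, 0.01), already turned towards the warmer.

```bash
python3 - <<'E'
from h import *
st();R=Rflat(159.2);c=np.array([np.cos(np.radians(159.2)),np.sin(np.radians(159.2)),0])
B=np.array([.55,.01,0]);delta(B+.069*c+[0,0,.085],R,'above');delta(B+.069*c+[0,0,.022],R,'lay')
E
```

```text
t 5.02 pos [0.5609 0.1395 0.1292] tool x [-0.997  0.075 -0.004] az 175.73 z [ 0.016  0.173 -0.985] open 21.7 F [ 1.1  0.7 -2.8] grip 30.0
above shift [-0.0754 -0.105  -0.0382] turn [-0.085   0.0207 -0.144 ] dist 0.135 deg 19.3
lay shift [-0.0754 -0.105  -0.1012] turn [-0.085   0.0207 -0.144 ] dist 0.164 deg 19.3
```

```bash
python3 -m handwheel '[[-0.005,-0.008,0,-0.01,0.002,-0.018],[-0.015,-0.022,0,-0.025,0.005,-0.036],[-0.028,-0.04,-0.005,-0.037,0.008,-0.054],[-0.04,-0.058,-0.013,-0.05,0.011,-0.08],[-0.053,-0.075,-0.021,-0.062,0.015,-0.1],[-0.066,-0.092,-0.03,-0.075,0.018,-0.125],[-0.0754,-0.105,-0.038,-0.085,0.0207,-0.144],[-0.0754,-0.105,-0.038,-0.085,0.0207,-0.144]]' && python3 -m handwheel '[[0,0,-0.01,0,0,0],[0,0,-0.02,0,0,0],[0,0,-0.03,0,0,0],[0,0,-0.04,0,0,0],[0,0,-0.048,0,0,0],[0,0,-0.053,0,0,0],[0,0,-0.056,0,0,0],[0,0,-0.058,0,0,0]]' && python3 - <<'E'
from h import *
st();p,C=wcap('w5');p,d=cap('scene','s5')
cv2.imwrite('pics/s5c.png',cv2.resize(p[160:330,200:440],None,fx=3,fy=3))
E
```

```text
time_s: 5.68
position: [0.4812, 0.0341, 0.0886]
tcp_rot: [[-0.934, 0.357, -0.009], [0.357, 0.934, 0.001], [0.009, -0.002, -1.0]]
force: [-0.8, 0.3, -2.0]
opening: 0.255
grasp_force: 30.0
time_s: 6.35
position: [0.4846, 0.0353, 0.0322]
tcp_rot: [[-0.935, 0.355, -0.002], [0.355, 0.935, 0.001], [0.003, 0.0, -1.0]]
force: [-1.7, 1.1, 1.9]
opening: 0.25
grasp_force: 30.0
t 6.35 pos [0.4846 0.0353 0.0322] tool x [-0.935  0.355  0.003] az 159.23 z [-0.002  0.001 -1.   ] open 21.8 F [-1.7  1.1  1.9] grip 30.0
```

View pics/s5c.png

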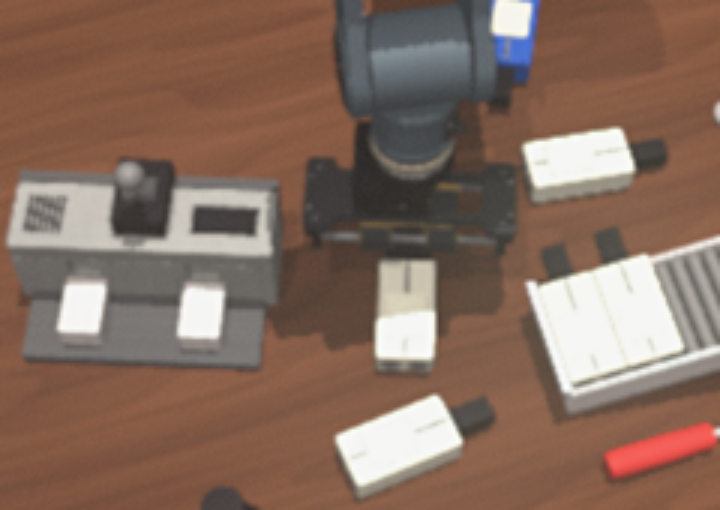

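The crop shows the cartridge lying at crop (405,315), with the others slid down to the stop. I'll release, rise, and measure where the body is.

```bash
python3 -m handwheel '[[0,0,-0.001,0,0,0],[0,0,-0.003,0,0,0],[0,0,-0.003,0,0,0],[0,0,-0.003,0,0,0],[0,0,-0.003,0,0,0],[0,0,-0.003,0,0,0],[0,0,-0.003,0,0,0],[0,0,-0.003,0,0,0]]' && python3 -m handwheel '[[0,0,0,0,0,0],[0,0,0,0,0,0],[0,0,0,0,0,0],[0,0,0,0,0,0],[0,0,0,0,0,0],[0,0,0.002,0,0,0],[0,0,0.006,0,0,0],[0,0,0.012,0,0,0]]' -0.2 && python3 -m handwheel '[[0,0,0.015,0,0,0],[0,0,0.035,0,0,0],[0,0,0.055,0,0,0],[0,0,0.08,0,0,0],[0,0,0.11,0,0,0],[0,0,0.135,0,0,0],[0,0,0.15,0,0,0],[0,0,0.15,0,0,0]]' 0.8 && cat >> h.py <<'E'
def rects(C,I,lo=.022,hi=.042,x0=0,x1=2,y0=-1,y1=1):
    V=cv2.cvtColor(I,cv2.COLOR_BGR2HSV)
    w=((V[...,1]<70)&(V[...,2]>110)&(C[...,2]>lo)&(C[...,2]<hi)&(C[...,0]>x0)&(C[...,0]<x1)&(C[...,1]>y0)&(C[...,1]<y1)).astype(np.uint8)
    w=cv2.morphologyEx(w,cv2.MORPH_OPEN,np.ones((3,3)))
    n,l,s,ce=cv2.connectedComponentsWithStats(w)
    for i in range(1,n):
        if s[i,4]>150:
            q=C[l==i];r=cv2.minAreaRect((q[:,:2]*1000).astype(np.float32));(a,b),ang=r[1],r[2]
            L=ang if a>b else ang+90
            print(np.round(ce[i]),s[i,4],'ctr',np.round(r[0],1),'size',np.round(r[1],1),'long az',round(L%180,1),'z',round(float(np.median(q[:,2])),4))
E
python3 - <<'E'
from h import *
st();p,C=wcap('w6');print('wrist');rects(C,p,x0=.35,x1=.75,y0=-.15,y1=.11)
p,d=cap('top','t6');print('top');rects(cloud('top',d),p,x0=.35,x1=.75,y0=-.15,y1=.35)
E
```

```text
time_s: 7.12
position: [0.4853, 0.0349, 0.0297]
tcp_rot: [[-0.935, 0.355, -0.001], [0.355, 0.935, 0.001], [0.001, 0.0, -1.0]]
force: [-0.3, 0.9, 1.9]
opening: 0.251
grasp_force: 30.0
time_s: 7.78
position: [0.4847, 0.035, 0.0416]
tcp_rot: [[-0.935, 0.355, -0.003], [0.355, 0.935, 0.001], [0.003, 0.0, -1.0]]
force: [0.2, 0.3, 0.6]
opening: 0.397
grasp_force: 0.0
time_s: 8.45
position: [0.487, 0.0348, 0.1954]
tcp_rot: [[-0.935, 0.355, 0.007], [0.355, 0.935, -0.0], [-0.006, 0.002, -1.0]]
force: [0.6, 0.5, 0.5]
opening: 0.872
grasp_force: 0.0
t 8.45 pos [0.487  0.0348 0.1954] tool x [-0.935  0.355 -0.006] az 159.22 z [ 0.007 -0.    -1.   ] open 75.9 F [0.6 0.5 0.5] grip 0.0
wrist
[316. 275.] 3460 ctr [525.8  18.6] size [51.3 53. ] long az 159.2 z 0.0317
[317. 344.] 598 ctr [588.6  -4.5] size [50.7 13.2] long az 68.6 z 0.0316
top
[328. 194.] 664 ctr [671.9 -37.3] size [53.6 99.7] long az 96.3 z 0.0321
[217. 274.] 309 ctr [446.  254.2] size [45.  50.9] long az 173.3 z 0.0319
```

View pics/w6.png

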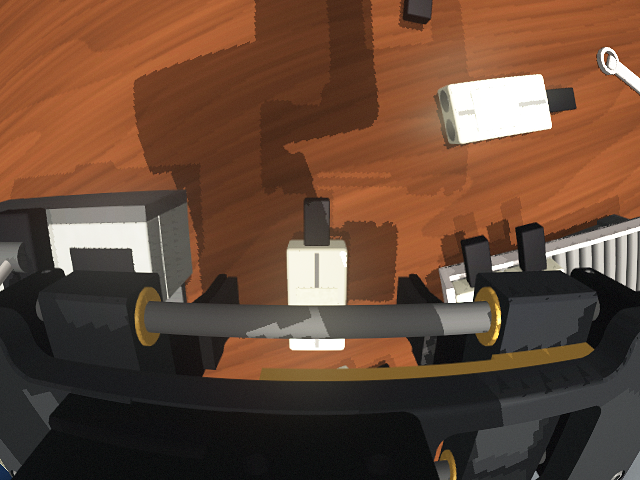

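The wrist view shows the cartridge flat at (317,290), cap towards the robot and in line with the jaws. Centre is (0.548, 0.010), 100 mm long, so the size checks. I'll take it by the body, 15 mm behind its centre.

```bash
python3 - <<'E'
from h import *
st();R=Rflat(159.2);delta([.562,.005,.1],R,'above');delta([.562,.005,.022],R,'grasp')
E
```

```text
t 8.55 pos [0.485  0.035  0.1922] tool x [-0.935  0.355  0.   ] az 159.21 z [ 0.     0.001 -1.   ] open 77.6 F [-1.1  0.3 -0. ] grip 0.0
above shift [ 0.077  -0.03   -0.0862] turn [-0.0003  0.     -0.0001] dist 0.119 deg 0.0
grasp shift [ 0.077  -0.03   -0.1642] turn [-0.0003  0.     -0.0001] dist 0.184 deg 0.0
```

```bash
python3 -m handwheel '[[0.01,-0.004,-0.005,0,0,0],[0.025,-0.01,-0.015,0,0,0],[0.042,-0.016,-0.03,0,0,0],[0.06,-0.023,-0.05,0,0,0],[0.072,-0.028,-0.07,0,0,0],[0.077,-0.03,-0.086,0,0,0],[0.077,-0.03,-0.086,0,0,0],[0.077,-0.03,-0.086,0,0,0]]' && python3 -m handwheel '[[0,0,-0.01,0,0,0],[0,0,-0.025,0,0,0],[0,0,-0.04,0,0,0],[0,0,-0.055,0,0,0],[0,0,-0.068,0,0,0],[0,0,-0.075,0,0,0],[0,0,-0.078,0,0,0],[0,0,-0.078,0,0,0]]' && python3 -m handwheel '[[0,0,0,0,0,0],[0,0,0,0,0,0],[0,0,0,0,0,0],[0,0,0,0,0,0],[0,0,0,0,0,0],[0,0,0,0,0,0],[0,0,0,0,0,0],[0,0,0,0,0,0]]' -1 && python3 -m handwheel '[[0,0,0.01,0,0,0],[0,0,0.025,0,0,0],[0,0,0.04,0,0,0],[0,0,0.055,0,0,0],[0,0,0.07,0,0,0],[0,0,0.08,0,0,0],[0,0,0.08,0,0,0],[0,0,0.08,0,0,0]]' && python3 - <<'E'
from h import *
st();
W=np.array([.4955,-.2275,0]);a=np.radians(-20.9);X=np.array([np.cos(a),np.sin(a),0]);Y=np.array([-X[1],X[0],0])
print(W+.055*Y,W-.055*Y)
R=Rflat(159.1)
h=W+.055*Y
for off in (60,0): delta(h+X*(off+15)/1000+[0,0,.06],R,off)
E
```

```text
time_s: 9.22
position: [0.5608, 0.0049, 0.103]
tcp_rot: [[-0.935, 0.355, -0.007], [0.355, 0.935, 0.002], [0.007, -0.001, -1.0]]
force: [-0.5, -0.1, 0.3]
opening: 0.901
grasp_force: 0.0
time_s: 9.88
position: [0.5617, 0.0052, 0.0273]
tcp_rot: [[-0.935, 0.355, -0.002], [0.355, 0.935, 0.001], [0.003, 0.0, -1.0]]
force: [0.4, -0.2, 0.0]
opening: 0.902
grasp_force: 0.0
time_s: 10.55
position: [0.5624, 0.005, 0.028]
tcp_rot: [[-0.935, 0.355, -0.001], [0.355, 0.935, 0.001], [0.001, 0.001, -1.0]]
force: [-0.1, 0.1, 4.7]
opening: 0.599
grasp_force: 30.0
time_s: 11.22
position: [0.5621, 0.0049, 0.1079]
tcp_rot: [[-0.935, 0.355, -0.001], [0.355, 0.935, 0.001], [0.001, 0.0, -1.0]]
force: [-1.0, 0.2, -1.6]
opening: 0.596
grasp_force: 30.0
t 11.22 pos [0.5621 0.0049 0.1079] tool x [-0.935  0.355  0.001] az 159.21 z [-0.001  0.001 -1.   ] open 51.9 F [-1.   0.2 -1.6] grip 30.0
[ 0.51512059 -0.17611875  0.        ] [ 0.47587941 -0.27888125  0.        ]
60 shift [ 0.0231 -0.2078 -0.0419] turn [-0.0004 -0.0005 -0.001 ] dist 0.213 deg 0.1
0 shift [-0.0329 -0.1864 -0.0419] turn [-0.0004 -0.0005 -0.001 ] dist 0.194 deg 0.1
```

```bash
python3 -m handwheel '[[0.002,-0.015,0,0,0,0],[0.005,-0.045,0,0,0,0],[0.008,-0.077,0,0,0,0],[0.012,-0.11,0,0,0,0],[0.016,-0.145,0,0,0,0],[0.02,-0.178,0,0,0,0],[0.0231,-0.2,0,0,0,-0.001],[0.0231,-0.208,0,0,0,-0.001]]' && python3 -m handwheel '[[0,0,-0.005,0,0,0],[0,0,-0.013,0,0,0],[0,0,-0.022,0,0,0],[0,0,-0.031,0,0,0],[0,0,-0.038,0,0,0],[0,0,-0.042,0,0,0],[0,0,-0.042,0,0,0],[0,0,-0.042,0,0,0]]' && python3 - <<'E'
from h import *
st();p,C=wcap('w7')
V=cv2.cvtColor(p,cv2.COLOR_BGR2HSV)
W=np.array([.4955,-.2275,0]);a=np.radians(-20.9);X=np.array([np.cos(a),np.sin(a),0]);Y=np.array([-X[1],X[0],0]);h=W+.055*Y
Q=np.stack([(C-h)@X,(C-h)@Y,C[...,2]],-1)*1000
up=np.arange(480)[:,None]<300
m=up&(abs(Q[...,2]-90)<3)&(abs(Q[...,0]+92)<60)&(abs(Q[...,1])<140);q=Q[m];print('housing pct',np.percentile(q,[1,99],axis=0),len(q),cv2.minAreaRect(q[:,:2].astype(np.float32)))
m=up&(V[...,2]<90)&(abs(Q[...,2]-62)<9)&(abs(Q[...,0]+0)<38)&(abs(Q[...,1])<25);q=Q[m];print('cap',np.percentile(q,[2,50,98],axis=0),len(q))
m=(V[...,2]>110)&(V[...,1]<70)&(abs(Q[...,2]-69)<6)&(Q[...,0]>-0)&(abs(Q[...,1])<50);q=Q[m];print('body',np.percentile(q,[1,50,99],axis=0),len(q))
E
```

```text
time_s: 11.88
position: [0.5853, -0.2063, 0.1062]
tcp_rot: [[-0.933, 0.359, -0.002], [0.359, 0.933, 0.0], [0.002, -0.001, -1.0]]
force: [0.7, 0.8, -0.2]
opening: 0.588
grasp_force: 29.7
time_s: 12.55
position: [0.5853, -0.2023, 0.0652]
tcp_rot: [[-0.934, 0.357, -0.002], [0.357, 0.934, 0.002], [0.002, 0.001, -1.0]]
force: [3.6, -0.8, 1.1]
opening: 0.59
grasp_force: 30.0
t 12.55 pos [ 0.5853 -0.2023  0.0652] tool x [-0.934  0.357  0.002] az 159.11 z [-0.002  0.002 -1.   ] open 51.3 F [ 3.6 -0.8  1.1] grip 30.0
housing pct [[ -66.75916138 -131.06913196   87.12177314]
 [ -51.34362178  -77.63503742   91.11931316]] 1870 ((-52.580936431884766, -103.89888000488281), (64.1911849975586, 15.845712661743164), 74.32992553710938)
cap [[-27.95377026 -10.19957542  64.03344065]
 [-16.14337646   0.10673666  67.84788146]
 [ -5.92275683  10.34287897  70.88738657]] 3513
body [[  0.24791846 -24.92337489  63.08084813]
 [ 11.04393665  -0.25286431  66.76078765]
 [ 24.74471465  24.81076993  70.82880282]] 8610
```

View pics/w7.png

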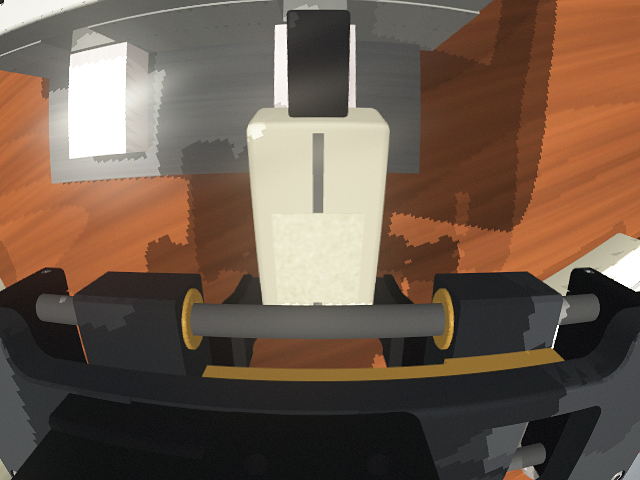

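```bash
python3 - <<'E'
from h import *
np.set_printoptions(precision=2,suppress=True)
st();p,C=wcap('w8')
V=cv2.cvtColor(p,cv2.COLOR_BGR2HSV)
W=np.array([.4955,-.2275,0]);a=np.radians(-20.9);X=np.array([np.cos(a),np.sin(a),0]);Y=np.array([-X[1],X[0],0]);h=W+.055*Y
Q=np.stack([(C-h)@X,(C-h)@Y,C[...,2]],-1)*1000
r=np.arange(480)[:,None]+0*V[...,0].astype(int);c=np.arange(640)[None]+0*r
for r0 in (20,50,80,110,125,150,180,230,290):
    k=(abs(r-r0)<3)&(abs(c-319)<25);q=Q[k];print(r0,np.median(q,0))
def ledge(y0):
    m=(V[...,2]>150)&(abs(Q[...,2]-36)<4)&(abs(Q[...,1]-y0)<32)&(r<200)
    q=Q[m];print('ledge',y0,np.percentile(q,[1,50,99],axis=0),len(q))
ledge(0);ledge(-110)
m=(abs(Q[...,2]-10)<3)&(r<220)&(V[...,1]<60);q=Q[m];print('plate',np.percentile(q,[1,99],axis=0),len(q))
for rr in (60,95,140,200): 
    row=Q[rr];w=(V[rr,:,2]>100)&(abs(Q[rr,:,2]-70)<12)&(abs(c[rr]-319)<80) if rr>100 else (V[rr,:,2]<80)&(abs(c[rr]-319)<50);print(rr,np.percentile(row[w][:,1],[2,98]),'cols',c[rr][w].min(),c[rr][w].max())
E
```

```text
t 12.6 pos [ 0.58 -0.2   0.07] tool x [-0.93  0.36  0.  ] az 159.11 z [-0.  0. -1.] open 51.3 F [2.6 0.7 0.6] grip 30.0
20 [-39.69   0.32  75.15]
50 [-29.2    0.32  71.93]
80 [-18.74   0.34  68.74]
110 [-8.05  0.35 65.38]
125 [-2.17  0.33 70.04]
150 [ 6.75  0.34 68.21]
180 [17.91  0.35 64.7 ]
230 [38.14  0.4  59.05]
290 [67.21  0.47 50.01]
ledge 0 [[-59.32 -19.21  33.79]
 [-31.22 -14.97  35.55]
 [-12.69  16.6   39.75]] 1624
ledge -110 [[ -59.37 -129.02   32.69]
 [ -24.63 -109.61   35.59]
 [   3.55  -92.88   39.8 ]] 6705
plate [[ -51.75 -164.5     7.96]
 [  17.43   52.64   11.82]] 25602
60 [-10.19  10.11] cols 288 348
95 [-0.52 10.24] cols 316 347
140 [-24.38  24.1 ] cols 247 388
200 [-24.79  24.05] cols 251 383
```

The reading shows the cartridge has slipped in the grip: cap about 16° up and the body 14 mm forward, so the grip slackened. I'll take it back to the free spot, press it flat and grip it again.

```bash
python3 -m handwheel '[[0.003,-0.001,0.003,0,0,0],[0.005,-0.002,0.01,0,0,0],[0.005,-0.002,0.02,0,0,0],[0.005,-0.002,0.03,0,0,0],[0.005,-0.002,0.04,0,0,0],[0.005,-0.002,0.047,0,0,0],[0.005,-0.002,0.05,0,0,0],[0.005,-0.002,0.05,0,0,0]]' && python3 -m handwheel '[[-0.002,0.01,0,0,0,0],[-0.005,0.03,0,0,0,0],[-0.009,0.06,0,0,0,0],[-0.013,0.09,0,0,0,0],[-0.018,0.12,0,0,0,0],[-0.022,0.15,0,0,0,0],[-0.025,0.175,0,0,0,0],[-0.028,0.19,0,0,0,0]]' && python3 -m handwheel '[[0,0.008,0,0,0,0],[0,0.015,-0.005,0,0,0],[0,0.02,-0.012,0,0,0],[0,0.02,-0.02,0,0,0],[0,0.02,-0.028,0,0,0],[0,0.02,-0.035,0,0,0],[0,0.02,-0.04,0,0,0],[0,0.02,-0.044,0,0,0]]' && python3 -m handwheel '[[0,0,-0.005,0,0,0],[0,0,-0.01,0,0,0],[0,0,-0.015,0,0,0],[0,0,-0.02,0,0,0],[0,0,-0.025,0,0,0],[0,0,-0.03,0,0,0],[0,0,-0.035,0,0,0],[0,0,-0.039,0,0,0]]' && python3 - <<'E'
from h import *
st()
p,C=wcap('w9')
for r0 in (20,50,80,110,150,200,230,290):print(r0,np.round(1000*np.median(C[r0-3:r0+3,300:338].reshape(-1,3),0),1))
E
```

```text
time_s: 13.32
position: [0.5906, -0.2053, 0.117]
tcp_rot: [[-0.934, 0.357, 0.0], [0.357, 0.934, -0.0], [-0.0, -0.0, -1.0]]
force: [0.6, -0.9, -1.8]
opening: 0.592
grasp_force: 30.0
time_s: 13.98
position: [0.5601, -0.0114, 0.1149]
tcp_rot: [[-0.935, 0.355, -0.005], [0.355, 0.935, 0.003], [0.005, 0.001, -1.0]]
force: [-0.2, 0.4, -1.5]
opening: 0.594
grasp_force: 29.7
time_s: 14.65
position: [0.5618, 0.0043, 0.0704]
tcp_rot: [[-0.934, 0.358, -0.003], [0.358, 0.934, 0.001], [0.003, -0.0, -1.0]]
force: [-0.2, 0.6, -1.7]
opening: 0.592
grasp_force: 29.7
time_s: 15.32
position: [0.5626, 0.0047, 0.0374]
tcp_rot: [[-0.935, 0.355, 0.001], [0.355, 0.935, -0.001], [-0.001, -0.0, -1.0]]
force: [-6.7, -1.2, 37.5]
opening: 0.591
grasp_force: 30.0
t 15.32 pos [0.5626 0.0047 0.0374] tool x [-0.935  0.355 -0.001] az 159.23 z [ 0.001 -0.001 -1.   ] open 51.4 F [-6.7 -1.2 37.5] grip 30.0
20 [448.2  47.7  24.7]
50 [460.7  43.1  24.6]
80 [472.3  38.6  24.7]
110 [484.5  34.   31.6]
150 [498.9  28.6  31.9]
200 [516.8  21.9  32.2]
230 [527.9  17.6  32.3]
290 [551.5   8.6  32.3]
```

```bash
python3 -m handwheel '[[0,0,0.004,0,0,0],[0,0,0.004,0,0,0],[0,0,0.002,0,0,0],[0,0,0.002,0,0,0],[0,0,0.002,0,0,0],[0,0,0.002,0,0,0],[0,0,0.002,0,0,0],[0,0,0.002,0,0,0]]' 0.6 && python3 - <<'E'
from h import *
st();p,C=wcap('w10')
V=cv2.cvtColor(p,cv2.COLOR_BGR2HSV)
c=np.array([np.cos(np.radians(159.2)),np.sin(np.radians(159.2)),0]);n=np.array([-c[1],c[0],0]);o=np.array([.548,.0104,0])
Q=np.stack([(C-o)@c,(C-o)@n,C[...,2]],-1)*1000
up=np.arange(480)[:,None]<300
m=up&(V[...,2]>110)&(V[...,1]<70)&(abs(Q[...,2]-32)<3)&(abs(Q[...,1])<45)&(abs(Q[...,0])<90);q=Q[m];print('body',np.percentile(q,[0.3,50,99.7],axis=0).round(1))
e=q[q[:,0]>q[:,0].max()-40]
for s in (10,40):
    k=q[abs(q[:,0]-(np.percentile(q[:,0],99.7)-s))<5];print(s,np.percentile(k[:,1],[1,99]).round(1))
m=up&(V[...,2]<80)&(abs(Q[...,2]-25)<4)&(abs(Q[...,1])<25)&(Q[...,0]>20)&(Q[...,0]<125);q=Q[m];print('cap',np.percentile(q,[1,50,99],axis=0).round(1))
print('tcp',((np.array(bot.read_state()['position'])-o)@np.c_[c,n]*1000).round(1))
E
```

```text
time_s: 16.03
position: [0.562, 0.005, 0.0341]
tcp_rot: [[-0.934, 0.357, -0.002], [0.357, 0.934, 0.001], [0.003, 0.0, -1.0]]
force: [1.0, 0.2, -0.6]
opening: 0.8
grasp_force: 0.0
t 16.03 pos [0.562  0.005  0.0341] tool x [-0.934  0.357  0.003] az 159.1 z [-0.002  0.001 -1.   ] open 69.6 F [ 1.   0.2 -0.6] grip 0.0
body [[ -6.2 -24.3  29.3]
 [ 35.    1.1  31.8]
 [ 71.9  26.7  33.7]]
10 [-23.6  26.3]
40 [-23.7  26.1]
cap [[ 79.   -9.1  22.7]
 [ 95.8   1.4  24.5]
 [111.6  12.1  26.1]]
tcp [-15.    0.1]
```

Flat again and measured. I'll shift 27 mm towards the cap and grip again, with the grasp point about 10 mm behind the body centre.

```bash
python3 -m handwheel '[[-0.004,0.001,0,0,0,0],[-0.01,0.003,0,0,0,0],[-0.017,0.006,0,0,0,0],[-0.022,0.0075,-0.002,0,0,0],[-0.0256,0.0085,-0.004,0,0,0],[-0.0256,0.0085,-0.006,0,0,0],[-0.0256,0.0085,-0.006,0,0,0],[-0.0256,0.0085,-0.006,0,0,0]]' && python3 -m handwheel '[[0,0,0,0,0,0],[0,0,0,0,0,0],[0,0,0,0,0,0],[0,0,0,0,0,0],[0,0,0,0,0,0],[0,0,0,0,0,0],[0,0,0,0,0,0],[0,0,0,0,0,0]]' -1 && python3 -m handwheel '[[0,0,0.006,0,0,0],[0,0,0.015,0,0,0],[0,0,0.027,0,0,0],[0,0,0.04,0,0,0],[0,0,0.053,0,0,0],[0,0,0.065,0,0,0],[0,0,0.075,0,0,0],[0,0,0.08,0,0,0]]' && cat >> h.py <<'E'
W=np.array([.4955,-.2275,0]);_a=np.radians(-20.9);WX=np.array([np.cos(_a),np.sin(_a),0]);WY=np.array([-WX[1],WX[0],0])
H0=W+.055*WY;H1=W-.055*WY
def held(save=None):
    "profile along centre column in tool frame: body tilt, shoulder"
    s=bot.read_state();p,C=wcap(save);R=np.array(s['tcp_rot']);t=np.array(s['position'])
    Q=(C-t)@R*1000;V=cv2.cvtColor(p,cv2.COLOR_BGR2HSV);up=np.arange(480)[:,None]<300
    near=up&(abs(Q[...,1])<40)&(Q[...,2]>-40)&(Q[...,2]<25)
    b=Q[near&(V[...,2]>110)&(V[...,1]<70)&(Q[...,0]>0)&(Q[...,0]<85)];c=Q[near&(V[...,2]<80)&(abs(Q[...,1])<16)&(Q[...,0]>35)&(Q[...,0]<115)]
    f=np.polyfit(b[:,0],b[:,2],1)
    print('held: body shoulder x',np.percentile(b[:,0],99).round(1),'y',np.percentile(b[:,1],[1,99]).round(1),'top z at x=0',f[1].round(1),'pitch deg(+ = cap down)',np.degrees(np.arctan(f[0])).round(1),'cap x,y',np.percentile(c[:,0],[1,99]).round(1),np.percentile(c[:,1],[2,98]).round(1),'capz',np.median(c[:,2]).round(1))
    return p,C
E
python3 - <<'E'
from h import *
st();held()
E
```

```text
time_s: 16.75
position: [0.5368, 0.0134, 0.0284]
tcp_rot: [[-0.934, 0.357, -0.001], [0.357, 0.934, 0.001], [0.001, 0.0, -1.0]]
force: [1.1, -0.6, -0.4]
opening: 0.797
grasp_force: 0.0
time_s: 17.42
position: [0.5368, 0.0134, 0.0286]
tcp_rot: [[-0.934, 0.357, -0.001], [0.357, 0.934, 0.001], [0.001, 0.0, -1.0]]
force: [0.9, 0.4, -0.2]
opening: 0.596
grasp_force: 30.0
time_s: 18.08
position: [0.5369, 0.0135, 0.1103]
tcp_rot: [[-0.934, 0.357, 0.0], [0.357, 0.934, 0.001], [-0.0, 0.001, -1.0]]
force: [0.7, -0.1, -2.1]
opening: 0.597
grasp_force: 30.0
t 18.08 pos [0.5369 0.0135 0.1103] tool x [-0.934  0.357 -0.   ] az 159.1 z [ 0.     0.001 -1.   ] open 52.0 F [ 0.7 -0.1 -2.1] grip 30.0
held: body shoulder x 61.0 y [-25.7  24.2] top z at x=0 -4.1 pitch deg(+ = cap down) 2.1 cap x,y [ 61.7 100.3] [-11.2   9.7] capz 4.3
```

```bash
sed -i 's/^H0=.*/W=W-.0011*WY-.0005*WX;H0=W+.055*WY;H1=W-.055*WY/' h.py && python3 - <<'E'
from h import *
R=Ro.from_rotvec(.02*WY).as_matrix()@Rflat(159.1)
for off in (50,0): delta(H0+WX*(off+11)/1000+WY*.0007+[0,0,.060],R,off)
E
```

```text
50 shift [ 0.0344 -0.2115 -0.0446] turn [ 0.0034  0.0099 -0.    ] dist 0.219 deg 1.2
0 shift [-0.0123 -0.1937 -0.0446] turn [ 0.0034  0.0099 -0.    ] dist 0.199 deg 1.2
```

```bash
python3 -m handwheel '[[0.002,-0.01,0,0,0.002,0],[0.007,-0.03,0,0,0.004,0],[0.011,-0.06,0,0.001,0.006,0],[0.016,-0.09,0,0.002,0.008,0],[0.021,-0.12,0,0.003,0.01,0],[0.026,-0.15,0,0.003,0.01,0],[0.031,-0.178,0,0.003,0.01,0],[0.034,-0.2,0,0.003,0.01,0]]' && python3 -m handwheel '[[0.0004,-0.0075,0,0,0,0],[0.0004,-0.0115,-0.005,0,0,0],[0.0004,-0.0115,-0.013,0,0,0],[0.0004,-0.0115,-0.022,0,0,0],[0.0004,-0.0115,-0.031,0,0,0],[0.0004,-0.0115,-0.04,0,0,0],[0.0004,-0.0115,-0.0446,0,0,0],[0.0004,-0.0115,-0.0446,0,0,0]]' && python3 - <<'E'
from h import *
np.set_printoptions(precision=2,suppress=True)
p,C=held('w11');st()
Q=np.stack([(C-H0)@WX,(C-H0)@WY,C[...,2]],-1)*1000
for r0 in (30,60,90,125,180,230,290):print(r0,np.median(Q[r0-3:r0+3,300:338].reshape(-1,3),0))
R=Ro.from_rotvec(.02*WY).as_matrix()@Rflat(159.1)
for off in (50,30,10,0): delta(H0+WX*(off+11)/1000+WY*.0007+[0,0,.060],R,off)
E
```

```text
time_s: 18.8
position: [0.5702, -0.1883, 0.1073]
tcp_rot: [[-0.934, 0.358, -0.023], [0.358, 0.934, 0.008], [0.025, -0.001, -1.0]]
force: [0.1, -0.6, -1.8]
opening: 0.635
grasp_force: 27.9
time_s: 19.47
position: [0.57, -0.197, 0.062]
tcp_rot: [[-0.934, 0.356, -0.024], [0.355, 0.935, 0.008], [0.025, -0.001, -1.0]]
force: [-0.4, 0.4, -2.0]
opening: 0.595
grasp_force: 30.0
held: body shoulder x 74.1 y [-25.5  24.2] top z at x=0 -8.4 pitch deg(+ = cap down) -13.7 cap x,y [ 70.2 107.9] [-10.9   9.8] capz -30.9
t 19.52 pos [ 0.57 -0.2   0.06] tool x [-0.93  0.36  0.03] az 159.15 z [-0.02  0.01 -1.  ] open 51.9 F [ 0.3 -0.1 -2.8] grip 30.0
30 [-41.48   0.78 101.05]
60 [-33.59   0.65  97.51]
90 [-25.55   0.8   93.94]
125 [-15.65   0.82  89.63]
180 [ 0.58  0.69 90.24]
230 [17.23  0.71 83.08]
290 [41.47  0.75 72.97]
50 shift [ 0. -0.  0.] turn [-0. -0. -0.] dist 0.004 deg 0.3
30 shift [-0.02  0.01  0.  ] turn [-0. -0. -0.] dist 0.019 deg 0.3
10 shift [-0.04  0.01  0.  ] turn [-0. -0. -0.] dist 0.039 deg 0.3
0 shift [-0.05  0.02  0.  ] turn [-0. -0. -0.] dist 0.049 deg 0.3
```

The cap is up again, by about 24°. Working back through the path, the cap clipped the warmer's housing corner: cap bottom 89 mm against a 90 mm housing. I'll set it down once more, then carry it higher and further out.

```bash
python3 -m handwheel '[[0.005,-0.002,0.006,0,0,0],[0.01,-0.004,0.016,0,-0.003,0],[0.015,-0.006,0.03,0,-0.006,0],[0.02,-0.008,0.045,-0.001,-0.008,0],[0.024,-0.01,0.06,-0.003,-0.01,0],[0.028,-0.011,0.07,-0.003,-0.01,0],[0.028,-0.011,0.078,-0.003,-0.01,0],[0.028,-0.011,0.08,-0.003,-0.01,0]]' && python3 -m handwheel '[[-0.002,0.012,0,0,0,0],[-0.006,0.04,0,0,0,0],[-0.012,0.072,0,0,0,0],[-0.018,0.105,0,0,0,0],[-0.024,0.14,0,0,0,0],[-0.029,0.173,0,0,0,0],[-0.033,0.2,0,0,0,0],[-0.035,0.213,0,0,0,0]]' && python3 -m handwheel '[[0,0,-0.005,0,0,0],[0,0,-0.015,0,0,0],[0,0,-0.03,0,0,0],[0,0,-0.045,0,0,0],[0,0,-0.06,0,0,0],[0,0,-0.07,0,0,0],[0,0,-0.078,0,0,0],[0,0,-0.083,0,0,0]]' && python3 -m handwheel '[[0,0,-0.004,0,0,0],[0,0,-0.008,0,0,0],[0,0,-0.012,0,0,0],[0,0,-0.015,0,0,0],[0,0,-0.018,0,0,0],[0,0,-0.021,0,0,0],[0,0,-0.024,0,0,0],[0,0,-0.026,0,0,0]]' && python3 - <<'E'
from h import *
st();held()
E
```

```text
time_s: 20.18
position: [0.6005, -0.2099, 0.1469]
tcp_rot: [[-0.934, 0.357, 0.003], [0.357, 0.934, -0.002], [-0.003, -0.0, -1.0]]
force: [-0.0, -0.0, -1.7]
opening: 0.596
grasp_force: 30.0
time_s: 20.85
position: [0.5609, 0.0083, 0.1432]
tcp_rot: [[-0.935, 0.354, -0.006], [0.354, 0.935, 0.003], [0.007, 0.001, -1.0]]
force: [0.2, -0.2, -1.7]
opening: 0.597
grasp_force: 30.0
time_s: 21.52
position: [0.5637, 0.003, 0.0594]
tcp_rot: [[-0.934, 0.358, -0.003], [0.358, 0.934, 0.001], [0.003, -0.0, -1.0]]
force: [0.1, 0.0, -2.0]
opening: 0.594
grasp_force: 30.0
time_s: 22.18
position: [0.5633, 0.0044, 0.0364]
tcp_rot: [[-0.934, 0.357, -0.003], [0.357, 0.934, 0.001], [0.003, 0.0, -1.0]]
force: [-5.3, 1.9, 19.1]
opening: 0.593
grasp_force: 30.0
t 22.18 pos [0.5633 0.0044 0.0364] tool x [-0.934  0.357  0.003] az 159.11 z [-0.003  0.001 -1.   ] open 51.6 F [-5.3  1.9 19.1] grip 30.0
held: body shoulder x 74.5 y [-25.5  24.2] top z at x=0 -7.4 pitch deg(+ = cap down) -12.7 cap x,y [ 71.4 106.5] [-11.    9.8] capz -26.9
```

```bash
python3 -m handwheel '[[0,0,-0.001,0,0,0],[0,0,-0.002,0,0,0],[0,0,-0.003,0,0,0],[0,0,-0.004,0,0,0],[0,0,-0.004,0,0,0],[0,0,-0.005,0,0,0],[0,0,-0.005,0,0,0],[0,0,-0.005,0,0,0]]' && python3 -m handwheel '[[0,0,0.003,0,0,0],[0,0,0.005,0,0,0],[0,0,0.005,0,0,0],[0,0,0.005,0,0,0],[0,0,0.005,0,0,0],[0,0,0.005,0,0,0],[0,0,0.005,0,0,0],[0,0,0.005,0,0,0]]' 0.6 && python3 - <<'E'
from h import *
st();held()
E
```

```text
time_s: 22.9
position: [0.5614, 0.0051, 0.032]
tcp_rot: [[-0.934, 0.357, -0.006], [0.357, 0.934, 0.002], [0.007, -0.0, -1.0]]
force: [-6.8, 2.5, 16.0]
opening: 0.595
grasp_force: 30.0
time_s: 23.57
position: [0.5638, 0.004, 0.0347]
tcp_rot: [[-0.934, 0.357, -0.002], [0.357, 0.934, 0.001], [0.002, 0.0, -1.0]]
force: [0.1, 0.2, -0.3]
opening: 0.803
grasp_force: 0.0
t 23.57 pos [0.5638 0.004  0.0347] tool x [-0.934  0.357  0.002] az 159.09 z [-0.002  0.001 -1.   ] open 69.8 F [ 0.1  0.2 -0.3] grip 0.0
held: body shoulder x 80.9 y [-25.8  24.3] top z at x=0 2.5 pitch deg(+ = cap down) 0.8 cap x,y [ 82.5 114.7] [-11.    9.7] capz 10.4
```

```bash
python3 -m handwheel '[[-0.004,0.001,0,0,0,0],[-0.01,0.003,0,0,0,0],[-0.015,0.005,0,0,0,0],[-0.02,0.007,-0.002,0,0,0],[-0.02,0.007,-0.004,0,0,0],[-0.02,0.007,-0.0065,0,0,0],[-0.02,0.007,-0.0065,0,0,0],[-0.02,0.007,-0.0065,0,0,0]]' && python3 -m handwheel '[[0,0,0,0,0,0],[0,0,0,0,0,0],[0,0,0,0,0,0],[0,0,0,0,0,0],[0,0,0,0,0,0],[0,0,0,0,0,0],[0,0,0,0,0,0],[0,0,0,0,0,0]]' -1 && python3 -m handwheel '[[0,0,0.006,0,0,0],[0,0,0.018,0,0,0],[0,0,0.035,0,0,0],[0.002,0,0.055,0,0,0],[0.007,0,0.075,0,0,0],[0.013,-0.001,0.095,0,0,0],[0.018,-0.002,0.11,0,0,0],[0.02,-0.003,0.12,0,0,0]]' && python3 - <<'E'
from h import *
st();held()
st()
R=Rflat(159.1)
for off in (60,0): delta(H0+WX*(off+11)/1000+WY*.0007+[0,0,.060],R,off)
E
```

```text
time_s: 24.28
position: [0.5442, 0.0109, 0.0283]
tcp_rot: [[-0.934, 0.357, -0.001], [0.357, 0.934, 0.001], [0.002, 0.0, -1.0]]
force: [0.9, -0.1, -1.2]
opening: 0.798
grasp_force: 0.0
time_s: 24.95
position: [0.5441, 0.011, 0.0285]
tcp_rot: [[-0.934, 0.357, -0.001], [0.357, 0.934, 0.001], [0.001, 0.0, -1.0]]
force: [0.6, -1.0, -0.1]
opening: 0.597
grasp_force: 30.0
time_s: 25.62
position: [0.5652, 0.0078, 0.1514]
tcp_rot: [[-0.934, 0.357, 0.002], [0.357, 0.934, 0.0], [-0.002, 0.001, -1.0]]
force: [1.1, -0.4, -2.3]
opening: 0.597
grasp_force: 30.0
t 25.62 pos [0.5652 0.0078 0.1514] tool x [-0.934  0.357 -0.002] az 159.1 z [ 0.002  0.    -1.   ] open 51.9 F [ 1.1 -0.4 -2.3] grip 30.0
held: body shoulder x 60.5 y [-25.4  24.2] top z at x=0 -3.8 pitch deg(+ = cap down) 1.3 cap x,y [ 37.5 100.3] [-10.9   9.8] capz 4.1
t 25.67 pos [0.5663 0.0075 0.1526] tool x [-0.934  0.357 -0.005] az 159.1 z [ 0.005 -0.    -1.   ] open 51.7 F [-0.1  0.3 -1.1] grip 30.0
60 shift [ 0.0146 -0.2092 -0.0866] turn [ 0.0002  0.0026 -0.    ] dist 0.227 deg 0.3
0 shift [-0.0415 -0.1878 -0.0866] turn [ 0.0002  0.0026 -0.    ] dist 0.211 deg 0.3
```

```bash
python3 -m handwheel '[[0.001,-0.01,0,0,0,0],[0.003,-0.035,0,0,0,0],[0.005,-0.065,0,0,0,0],[0.007,-0.1,0,0,0,0],[0.01,-0.135,0,0,0,0],[0.012,-0.168,0,0,0,0],[0.014,-0.195,0,0,0,0],[0.0146,-0.209,0,0,0,0]]' && python3 -m handwheel '[[0,0,-0.005,0,0,0],[0,0,-0.02,0,0,0],[0,0,-0.038,0,0,0],[0,0,-0.055,0,0,0],[0,0,-0.07,0,0,0],[0,0,-0.08,0,0,0],[0,0,-0.0855,0,0,0],[0,0,-0.0855,0,0,0]]' && python3 - <<'E'
from h import *
np.set_printoptions(precision=2,suppress=True)
p,C=held('w12');st()
Q=np.stack([(C-H0)@WX,(C-H0)@WY,C[...,2]],-1)*1000
for r0 in (30,60,90,125,180,230,290):print(r0,np.median(Q[r0-3:r0+3,300:338].reshape(-1,3),0))
V=cv2.cvtColor(p,cv2.COLOR_BGR2HSV);r=np.arange(480)[:,None]
for y0 in (0,-110):
    m=(V[...,2]>150)&(abs(Q[...,2]-36)<4)&(abs(Q[...,1]-y0)<32)&(r<200);q=Q[m];print('ledge',y0,np.percentile(q,[1,99],axis=0).ravel())
R=Rflat(159.1)
for off in (60,0): delta(H0+WX*(off+11)/1000+WY*.0007+[0,0,.060],R,off)
E
```

```text
time_s: 26.33
position: [0.5778, -0.2051, 0.1476]
tcp_rot: [[-0.933, 0.36, -0.002], [0.36, 0.933, 0.0], [0.002, -0.001, -1.0]]
force: [0.9, 0.9, -2.5]
opening: 0.599
grasp_force: 30.0
time_s: 27.0
position: [0.5774, -0.1995, 0.0614]
tcp_rot: [[-0.934, 0.356, -0.005], [0.356, 0.934, 0.003], [0.006, 0.001, -1.0]]
force: [-0.1, 0.3, -2.6]
opening: 0.592
grasp_force: 30.0
held: body shoulder x 61.0 y [-25.7  24.4] top z at x=0 -4.5 pitch deg(+ = cap down) 2.6 cap x,y [ 61.7 100.5] [-10.9   9.8] capz 4.0
t 27.05 pos [ 0.58 -0.2   0.06] tool x [-0.93  0.36  0.  ] az 159.13 z [-0.  0. -1.] open 51.4 F [ 1.   0.  -1.9] grip 30.0
30 [-53.96   1.21  40.07]
60 [-41.18   1.23  35.52]
90 [-23.83   0.96  57.9 ]
125 [-10.44   0.96  57.88]
180 [ 9.79  0.96 64.77]
230 [28.28  0.97 64.8 ]
290 [51.89  1.18 65.07]
ledge 0 [-60.77 -18.11  34.03   4.44  17.58  39.94]
ledge -110 [ -57.59 -127.82   32.63    3.85  -91.87   39.79]
60 shift [ 0. -0.  0.] turn [-0. -0. -0.] dist 0.005 deg 0.2
0 shift [-0.05  0.02  0.  ] turn [-0. -0. -0.] dist 0.057 deg 0.2
```

```bash
python3 - <<'E'
from h import *
st();t=np.array(bot.read_state()['position']);print((t-H0)@np.c_[WX,WY]*1000, WX,WY)
E
```

```text
t 27.05 pos [ 0.5781 -0.2001  0.0624] tool x [-0.934  0.356  0.004] az 159.13 z [-0.003  0.002 -1.   ] open 51.4 F [ 1.   0.  -1.9] grip 30.0
[67.84832845  1.18391467] [ 0.93420447 -0.356738    0.        ] [0.356738   0.93420447 0.        ]
```

```bash
python3 -m handwheel '[[-0.0004,-0.0011,0.0045,0,0,0],[-0.0014,-0.0008,0.0045,0,0,0],[-0.006,0.001,0.0045,0,0,0],[-0.012,0.0033,0.0045,0,0,0],[-0.018,0.0056,0.0045,0,0,0],[-0.024,0.0079,0.0045,0,0,0],[-0.029,0.0098,0.0045,0,0,0],[-0.0331,0.0114,0.0045,0,0,0]]' && python3 - <<'E'
from h import *
p,C=held('w13');st()
t=np.array(bot.read_state()['position']);print(((t-H0)@np.c_[WX,WY]*1000).round(1))
Q=np.stack([(C-H0)@WX,(C-H0)@WY,C[...,2]],-1)*1000
for r0 in (90,125,180,230,290):print(r0,np.median(Q[r0-3:r0+3,300:338].reshape(-1,3),0).round(1))
E
```

```text
time_s: 27.72
position: [0.5443, -0.1891, 0.0675]
tcp_rot: [[-0.934, 0.357, -0.002], [0.357, 0.934, 0.001], [0.003, 0.0, -1.0]]
force: [-0.3, 0.1, -1.7]
opening: 0.596
grasp_force: 30.0
held: body shoulder x 84.8 y [-27.1  24.8] top z at x=0 -0.9 pitch deg(+ = cap down) -3.8 cap x,y [ 61.7 114.8] [-10.5  14.9] capz 3.1
t 27.77 pos [ 0.5435 -0.1887  0.0673] tool x [-0.934  0.357  0.005] az 159.09 z [-0.004  0.002 -1.   ] open 51.8 F [-0.2  0.6 -2.7] grip 30.0
[31.4 -0.5]
90 [-54.3  -0.9  89.6]
125 [-44.9  -1.   63.8]
180 [-24.8  -0.9  70.6]
230 [-6.3 -1.1 70.9]
290 [17.2 -0.9 71.3]
```

View pics/w13.png

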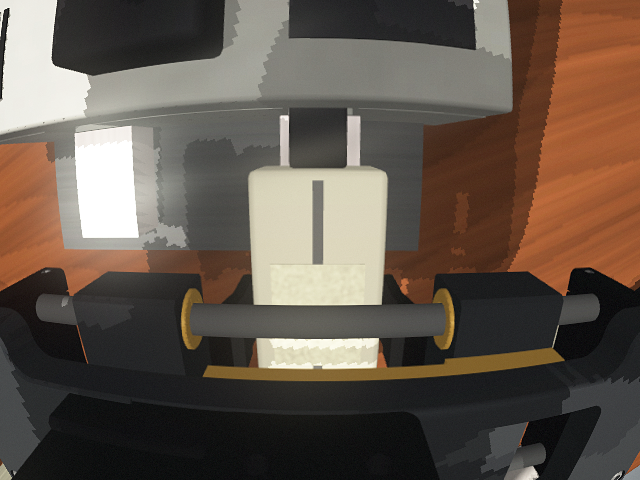

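The view shows the cap going in under the housing, with the ledge showing evenly on both sides (281–289 and 348–360). I'll push it home.

```bash
python3 -m handwheel '[[-0.002,0.001,0,0,0,0],[-0.005,0.0023,0,0,0,0],[-0.009,0.004,0,0,0,0],[-0.013,0.0055,0,0,0,0],[-0.0165,0.0068,-0.001,0,0,0],[-0.019,0.0078,-0.002,0,0,0],[-0.0205,0.0084,-0.002,0,0,0],[-0.0213,0.0088,-0.002,0,0,0]]' && python3 - <<'E'
from h import *
p,C=wcap('w14');st()
t=np.array(bot.read_state()['position']);print(((t-H0)@np.c_[WX,WY]*1000).round(1))
Q=np.stack([(C-H0)@WX,(C-H0)@WY,C[...,2]],-1)*1000
for r0 in range(110,300,15):print(r0,np.median(Q[r0-3:r0+3,300:338].reshape(-1,3),0).round(1))
E
```

```text
time_s: 28.43
position: [0.5238, -0.1807, 0.0653]
tcp_rot: [[-0.934, 0.357, -0.002], [0.357, 0.934, 0.001], [0.002, 0.0, -1.0]]
force: [-0.4, -0.2, -1.6]
opening: 0.596
grasp_force: 30.0
t 28.48 pos [ 0.5238 -0.1806  0.0654] tool x [-0.934  0.357  0.002] az 159.09 z [-0.002  0.001 -1.   ] open 51.7 F [ 0.3  0.2 -2.3] grip 30.0
[10.2 -0. ]
110 [-70.1  -0.4  89.5]
125 [-65.5  -0.4  89.7]
140 [-60.8  -0.4  89.6]
155 [-56.4  -0.5  89.5]
170 [-51.8  -0.4  88.7]
185 [-45.3  -0.5  68.7]
200 [-39.7  -0.3  68.7]
215 [-34.2  -0.3  68.6]
230 [-28.6  -0.5  68.7]
245 [-22.9  -0.3  68.6]
260 [-17.   -0.5  68.7]
275 [-11.3  -0.3  69.2]
290 [-5.1 -0.3 69. ]
```

```bash
python3 -m handwheel '[[-0.0005,0.0002,0,0,0,0],[-0.001,0.0004,-0.001,0,0,0],[-0.0015,0.0006,-0.001,0,0,0],[-0.002,0.0008,-0.001,0,0,0],[-0.0025,0.001,-0.001,0,0,0],[-0.003,0.0011,-0.001,0,0,0],[-0.0034,0.0013,-0.001,0,0,0],[-0.0037,0.0014,-0.001,0,0,0]]'
```

```text
time_s: 29.15
position: [0.5234, -0.1807, 0.065]
tcp_rot: [[-0.934, 0.358, 0.005], [0.358, 0.934, -0.002], [-0.005, -0.0, -1.0]]
force: [7.0, -0.4, -4.9]
opening: 0.594
grasp_force: 30.0
```

```bash
python3 -m handwheel '[[-0.001,0.0004,0,0,0,0],[-0.002,0.0008,0,0,0,0],[-0.003,0.0011,0,0,0,0],[-0.003,0.0011,0,0,0,0],[-0.003,0.0011,0,0,0,0],[-0.003,0.0011,0,0,0,0],[-0.003,0.0011,0,0,0,0],[-0.003,0.0011,0,0,0,0]]' && python3 -m handwheel '[[0.004,-0.0015,0,0,0,0],[0.004,-0.0015,0,0,0,0],[0.004,-0.0015,0,0,0,0],[0.004,-0.0015,0,0,0,0],[0.004,-0.0015,0,0,0,0],[0.004,-0.0015,0,0,0,0],[0.004,-0.0015,0,0,0,0],[0.004,-0.0015,0,0,0,0]]' 0.3 && python3 - <<'E'
from h import *
p,C=wcap('w15');st()
Q=np.stack([(C-H0)@WX,(C-H0)@WY,C[...,2]],-1)*1000
for r0 in range(155,300,15):print(r0,np.median(Q[r0-3:r0+3,300:338].reshape(-1,3),0).round(1))
cv2.imwrite('pics/w15c.png',p[80:380,120:520])
E
```

```text
time_s: 29.82
position: [0.5233, -0.1807, 0.0654]
tcp_rot: [[-0.933, 0.358, 0.011], [0.358, 0.934, -0.005], [-0.012, -0.0, -1.0]]
force: [11.1, 0.3, -6.6]
opening: 0.595
grasp_force: 30.0
time_s: 30.48
position: [0.5212, -0.1797, 0.0644]
tcp_rot: [[-0.934, 0.357, -0.002], [0.357, 0.934, 0.001], [0.002, 0.0, -1.0]]
force: [-0.5, -0.1, -0.0]
opening: 0.653
grasp_force: 0.0
t 30.53 pos [ 0.5212 -0.1798  0.0644] tool x [-0.934  0.357  0.002] az 159.09 z [-0.002  0.001 -1.   ] open 56.8 F [1.  0.1 1. ] grip 0.0
155 [-59.3  -0.5  89.7]
170 [-54.6  -0.6  89.6]
185 [-47.9  -0.4  67.5]
200 [-42.4  -0.4  67.8]
215 [-37.   -0.4  67.8]
230 [-31.3  -0.4  67.8]
245 [-25.6  -0.4  67.8]
260 [-19.7  -0.4  67.8]
275 [-13.9  -0.6  68.1]
290 [-7.8 -0.4 68.2]
```

View pics/w15c.png

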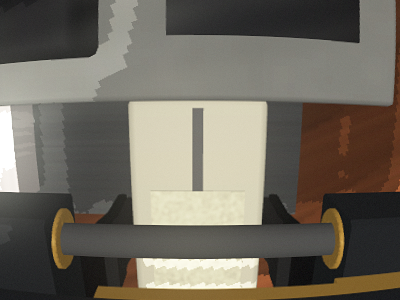

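The crop shows the white shoulder against the port face and the body level, with its top at 67.8 mm (68 expected). The first cartridge is home. Now back to the lane for stock1, rising straight up first.

```bash
python3 -m handwheel '[[0,0,0.005,0,0,0],[0,0,0.015,0,0,0],[0,0,0.03,0,0,0],[0,0,0.05,0,0,0],[0,0,0.075,0,0,0],[0,0,0.1,0,0,0],[0,0,0.12,0,0,0],[0,0,0.125,0,0,0]]' && python3 -m handwheel '[[0.003,0.02,0,0,0,0.01],[0.006,0.05,0,0,0,0.03],[0.009,0.085,0,0,0,0.05],[0.013,0.12,0,0,0,0.07],[0.018,0.16,0,0,0,0.09],[0.025,0.2,0.005,0,0,0.11],[0.032,0.24,0.01,0,0,0.13],[0.038,0.27,0.015,0,0,0.145]]' -0.2 && python3 -m handwheel '[[0.006,0.02,0.01,0,0,0],[0.012,0.04,0.02,0,0,0],[0.012,0.05,0.03,0,0,0],[0.012,0.055,0.04,0,0,0],[0.012,0.055,0.043,0,0,0],[0.012,0.055,0.043,0,0,0],[0.012,0.055,0.043,0,0,0],[0.012,0.055,0.043,0,0,0]]' && python3 - <<'E'
from h import *
st();p,C=wcap('w16')
V=cv2.cvtColor(p,cv2.COLOR_BGR2HSV)
Q=np.stack([(C-LO)@LX,(C-LO)@LY,(C-LO)@LN],-1)*1000
m=(V[...,2]<80)&(abs(Q[...,0]+70)<18)&(abs(Q[...,2]-9)<7)&(abs(Q[...,1]-60)<100)&(np.arange(480)[:,None]<260)
n,lab,stt,ce=cv2.connectedComponentsWithStats(m.astype(np.uint8))
for i in range(1,n):
    if stt[i,4]>100: q=Q[lab==i];r=cv2.minAreaRect(q[:,:2].astype(np.float32));print(ce[i].round(),stt[i,4],np.round(r[0],1),np.round(r[1],1),round(r[2],1),np.median(q,0).round(1))
rects(C,p,x0=.3,x1=.75,y0=-.15,y1=.35)
s=bot.read_state()
delta(lane(-69,0,60),RL,'above');delta(lane(-69,0,3),RL,'grasp')
p,d=cap('top','t16');rects(cloud('top',d),p,x0=.35,x1=.75,y0=-.15,y1=.35)
E
```

```text
time_s: 31.2
position: [0.5233, -0.1808, 0.1938]
tcp_rot: [[-0.934, 0.357, 0.005], [0.357, 0.934, -0.003], [-0.006, -0.001, -1.0]]
force: [0.5, 0.1, 0.2]
opening: 0.65
grasp_force: 0.0
time_s: 31.87
position: [0.5587, 0.0932, 0.2042]
tcp_rot: [[-0.997, 0.072, -0.003], [0.072, 0.997, 0.001], [0.003, 0.001, -1.0]]
force: [0.4, -0.5, -0.4]
opening: 0.402
grasp_force: 0.0
time_s: 32.53
position: [0.5709, 0.1441, 0.2468]
tcp_rot: [[-0.997, 0.076, -0.004], [0.076, 0.997, 0.0], [0.004, -0.0, -1.0]]
force: [-0.4, -0.3, -0.2]
opening: 0.4
grasp_force: 0.0
t 32.53 pos [0.5709 0.1441 0.2468] tool x [-0.997  0.076  0.004] az 175.63 z [-0.004  0.    -1.   ] open 34.8 F [-0.4 -0.3 -0.2] grip 0.0
[329. 210.] 840 [-70.   1.] [35.9 21.2] 0.1 [-71.8   1.6   8.6]
[385. 210.] 619 [-70.   52.4] [21.6 36. ] 89.7 [-75.7  51.3   8.6]
[391.  82.] 5312 ctr [440.8 226.1] size [102.4  52.4] long az 82.6 z 0.0316
[356. 222.] 266 ctr [576.9 181.8] size [30.6  7.9] long az 86.2 z 0.0351
above shift [-0.0119 -0.0009 -0.137 ] turn [ 0.0869 -0.0084  0.0005] dist 0.138 deg 10.0
grasp shift [-0.0111  0.0089 -0.1931] turn [ 0.0869 -0.0084  0.0005] dist 0.194 deg 10.0
[328. 194.] 668 ctr [671.3 -37.3] size [53.7 99.4] long az 95.3 z 0.0319
[240. 277.] 251 ctr [437.8 192.3] size [35.  50.5] long az 178.3 z 0.0319
```

```bash
python3 -m handwheel '[[-0.002,0,-0.015,0.012,-0.001,0],[-0.004,0,-0.04,0.03,-0.003,0],[-0.006,0,-0.07,0.045,-0.004,0],[-0.008,0,-0.095,0.06,-0.006,0],[-0.01,0,-0.12,0.075,-0.007,0],[-0.0119,0,-0.137,0.087,-0.0084,0],[-0.0119,0,-0.137,0.087,-0.0084,0],[-0.0119,0,-0.137,0.087,-0.0084,0]]' && python3 -m handwheel '[[0,0,0,0,0,0],[0,0.001,-0.006,0,0,0],[0,0.003,-0.015,0,0,0],[0,0.005,-0.025,0,0,0],[0,0.007,-0.035,0,0,0],[0,0.008,-0.045,0,0,0],[0.0008,0.0095,-0.055,0,0,0],[0.0008,0.0095,-0.055,0,0,0]]' && python3 - <<'E'
from h import *
st();delta(lane(-69,0.8,4),RL,'grasp')
st();delta(lane(-69,0.8,4),RL,'grasp')
E
```

```text
time_s: 33.3
position: [0.5588, 0.1445, 0.1094]
tcp_rot: [[-0.997, 0.075, 0.012], [0.076, 0.982, 0.173], [0.001, 0.174, -0.985]]
force: [-0.3, -0.6, 0.3]
opening: 0.399
grasp_force: 0.0
time_s: 33.97
position: [0.5589, 0.155, 0.053]
tcp_rot: [[-0.997, 0.074, 0.011], [0.074, 0.982, 0.174], [0.002, 0.174, -0.985]]
force: [-0.7, 0.4, 0.1]
opening: 0.4
grasp_force: 0.0
t 33.97 pos [0.5589 0.155  0.053 ] tool x [-0.997  0.074  0.002] az 175.74 z [ 0.011  0.174 -0.985] open 34.8 F [-0.7  0.4  0.1] grip 0.0
grasp shift [ 0.0009 -0.0013  0.0017] turn [-0.0002 -0.0011 -0.0003] dist 0.002 deg 0.1
t 33.97 pos [0.5589 0.155  0.053 ] tool x [-0.997  0.074  0.002] az 175.74 z [ 0.011  0.174 -0.985] open 34.8 F [-0.7  0.4  0.1] grip 0.0
grasp shift [ 0.0009 -0.0013  0.0017] turn [-0.0002 -0.0011 -0.0003] dist 0.002 deg 0.1
```

```bash
python3 -m handwheel '[[0.001,-0.0013,0.0015,0,0,0],[0.001,-0.0013,0.0015,0,0,0],[0.001,-0.0013,0.0015,0,0,0],[0.001,-0.0013,0.0015,0,0,0],[0.001,-0.0013,0.0015,0,0,0],[0.001,-0.0013,0.0015,0,0,0],[0.001,-0.0013,0.0015,0,0,0],[0.001,-0.0013,0.0015,0,0,0]]' -1 && python3 -m handwheel '[[0,-0.001,0.006,0,0,0],[0,-0.003,0.015,0,0,0],[0,-0.005,0.027,0,0,0],[0,-0.007,0.039,0,0,0],[0,-0.009,0.051,0,0,0],[0,-0.011,0.063,0,0,0],[0,-0.013,0.075,0,0,0],[0,-0.013,0.075,0,0,0]]' && python3 - <<'E'
from h import *
cap('wrist');st();R=Rflat(159.1);c=np.array([np.cos(np.radians(159.1)),np.sin(np.radians(159.1)),0])
B=np.array([.56,.01,0]);delta(B+.069*c+[0,0,.085],R,'above');delta(B+.069*c+[0,0,.022],R,'lay')
E
```

```text
time_s: 34.63
position: [0.5606, 0.1535, 0.0571]
tcp_rot: [[-0.997, 0.073, 0.013], [0.075, 0.982, 0.174], [-0.0, 0.174, -0.985]]
force: [-3.4, 1.2, 0.7]
opening: 0.25
grasp_force: 31.2
time_s: 35.3
position: [0.5638, 0.1394, 0.1356]
tcp_rot: [[-0.997, 0.073, 0.022], [0.076, 0.982, 0.173], [-0.01, 0.174, -0.985]]
force: [0.1, 0.3, -1.9]
opening: 0.251
grasp_force: 30.0
t 35.35 pos [0.5631 0.1396 0.1344] tool x [-0.997  0.075 -0.008] az 175.67 z [ 0.021  0.173 -0.985] open 22.0 F [ 1.4  0.  -2.5] grip 30.0
above shift [-0.0676 -0.105  -0.0434] turn [-0.0847  0.0229 -0.1446] dist 0.132 deg 19.4
lay shift [-0.0676 -0.105  -0.1064] turn [-0.0847  0.0229 -0.1446] dist 0.164 deg 19.4
```

```bash
python3 -m handwheel '[[-0.005,-0.008,0,-0.01,0.002,-0.018],[-0.015,-0.022,0,-0.025,0.005,-0.036],[-0.026,-0.04,-0.005,-0.037,0.008,-0.054],[-0.038,-0.058,-0.013,-0.05,0.011,-0.08],[-0.049,-0.075,-0.021,-0.062,0.015,-0.1],[-0.06,-0.092,-0.032,-0.075,0.018,-0.125],[-0.0676,-0.105,-0.042,-0.085,0.021,-0.1446],[-0.0676,-0.105,-0.043,-0.085,0.021,-0.1446]]' && python3 -m handwheel '[[0,0,-0.008,0,0,0],[0,0,-0.018,0,0,0],[0,0,-0.028,0,0,0],[0,0,-0.038,0,0,0],[0,0,-0.047,0,0,0],[0,0,-0.055,0,0,0],[0,0,-0.059,0,0,0],[0,0,-0.062,0,0,0]]' && python3 -m handwheel '[[0,0,0,0,0,0],[0,0,0,0,0,0],[0,0,0,0,0,0],[0,0,0,0,0,0],[0,0,0,0,0,0],[0,0,0.002,0,0,0],[0,0,0.006,0,0,0],[0,0,0.012,0,0,0]]' -0.2 && python3 -m handwheel '[[0.005,-0.002,0.015,0,0,0],[0.014,-0.005,0.04,0,0,0],[0.03,-0.011,0.07,0,0,0],[0.047,-0.018,0.085,0,0,0],[0.06,-0.023,0.09,0,0,0],[0.065,-0.025,0.09,0,0,0],[0.065,-0.025,0.09,0,0,0],[0.065,-0.025,0.09,0,0,0]]' 0.8 && python3 - <<'E'
from h import *
cap('wrist');st();held('w17');p,C=wcap();rects(C,p,x0=.4,x1=.65,y0=-.15,y1=.11)
E
```

```text
time_s: 36.02
position: [0.4908, 0.0343, 0.0874]
tcp_rot: [[-0.933, 0.359, -0.008], [0.359, 0.933, 0.001], [0.008, -0.002, -1.0]]
force: [-0.9, 1.1, -2.6]
opening: 0.252
grasp_force: 30.0
time_s: 36.68
position: [0.4929, 0.0358, 0.0271]
tcp_rot: [[-0.934, 0.357, -0.004], [0.357, 0.934, 0.002], [0.004, 0.0, -1.0]]
force: [-4.9, 1.5, 21.4]
opening: 0.25
grasp_force: 30.0
time_s: 37.35
position: [0.4935, 0.0354, 0.0391]
tcp_rot: [[-0.934, 0.357, -0.002], [0.357, 0.934, 0.001], [0.003, 0.0, -1.0]]
force: [-0.4, -0.0, 0.0]
opening: 0.399
grasp_force: 0.0
time_s: 38.02
position: [0.5572, 0.0107, 0.1283]
tcp_rot: [[-0.934, 0.357, -0.004], [0.357, 0.934, 0.002], [0.005, 0.0, -1.0]]
force: [-0.3, -0.2, 0.5]
opening: 0.874
grasp_force: 0.0
t 38.07 pos [0.5566 0.0109 0.128 ] tool x [-0.934  0.357  0.006] az 159.1 z [-0.006  0.002 -1.   ] open 76.7 F [-0.8  0.8  0.2] grip 0.0Traceback (most recent call last):
  File "<stdin>", line 2, in <module>
  File "h.py", line 61, in held
    f=np.polyfit(b[:,0],b[:,2],1)
    raise TypeError("expected non-empty vector for x")
TypeError: expected non-empty vector for x
```

```bash
cat >> h.py <<'E'
def lying(save=None,zt=.032):
    "lying cartridge in tool frame (tool x = cap dir)"
    s=bot.read_state();p,C=wcap(save);R=np.array(s['tcp_rot']);t=np.array(s['position'])
    Q=(C-t)@R*1000;V=cv2.cvtColor(p,cv2.COLOR_BGR2HSV);up=np.arange(480)[:,None]<300
    b=Q[up&(V[...,2]>110)&(V[...,1]<70)&(abs(C[...,2]-zt)<.004)&(abs(Q[...,1])<50)&(Q[...,0]>-60)&(Q[...,0]<100)]
    print('lying shoulder x',np.percentile(b[:,0],99.5).round(1),'n',len(b))
    sh=np.percentile(b[:,0],99.5)
    for a in (8,25,45):
        k=b[abs(b[:,0]-sh+a)<4];print('  back',a,'y edges',np.percentile(k[:,1],[1,99]).round(1),'mid',np.percentile(k[:,1],[1,99]).mean().round(2))
E
python3 - <<'E'
from h import *
st();lying('w18')
E
```

```text
t 38.12 pos [0.5566 0.011  0.1279] tool x [-0.934  0.357  0.006] az 159.11 z [-0.006  0.002 -1.   ] open 77.3 F [-0.2  0.5 -0.1] grip 0.0
lying shoulder x 49.2 n 9548
  back 8 y edges [-25.6  24.9] mid -0.35
  back 25 y edges [-26.   25.2] mid -0.41
  back 45 y edges [-25.8  25.3] mid -0.26
```

```bash
python3 -m handwheel '[[0.003,-0.001,-0.015,0,0,0],[0.007,-0.003,-0.035,0,0,0],[0.0112,-0.0045,-0.06,0,0,0],[0.0112,-0.0045,-0.08,0,0,0],[0.0112,-0.0045,-0.092,0,0,0],[0.0112,-0.0045,-0.099,0,0,0],[0.0112,-0.0045,-0.099,0,0,0],[0.0112,-0.0045,-0.099,0,0,0]]' && python3 -m handwheel '[[0,0,0,0,0,0],[0,0,0,0,0,0],[0,0,0,0,0,0],[0,0,0,0,0,0],[0,0,0,0,0,0],[0,0,0,0,0,0],[0,0,0,0,0,0],[0,0,0,0,0,0]]' -1 && python3 -m handwheel '[[0,0,0.006,0,0,0],[0,0,0.018,0,0,0],[0,0,0.035,0,0,0],[0.002,0,0.055,0,0,0],[0.005,0,0.075,0,0,0],[0.008,-0.001,0.095,0,0,0],[0.01,-0.002,0.11,0,0,0],[0.01,-0.003,0.12,0,0,0]]' && python3 - <<'E'
from h import *
cap('wrist');st();held()
for off in (60,0): delta(H1+WX*(off+11)/1000+[0,0,.061],Rflat(159.1),off)
E
```

```text
time_s: 38.83
position: [0.5697, 0.0061, 0.0299]
tcp_rot: [[-0.934, 0.357, -0.002], [0.357, 0.934, 0.001], [0.003, 0.0, -1.0]]
force: [0.2, 0.6, 0.3]
opening: 0.902
grasp_force: 0.0
time_s: 39.5
position: [0.5702, 0.0059, 0.0305]
tcp_rot: [[-0.934, 0.357, -0.001], [0.357, 0.934, 0.001], [0.001, 0.001, -1.0]]
force: [-0.3, -0.0, 5.5]
opening: 0.595
grasp_force: 30.0
time_s: 40.17
position: [0.5809, 0.0027, 0.1523]
tcp_rot: [[-0.934, 0.357, 0.002], [0.357, 0.934, 0.001], [-0.001, 0.001, -1.0]]
force: [0.2, -0.1, -1.2]
opening: 0.598
grasp_force: 30.0
t 40.22 pos [0.5814 0.0025 0.1535] tool x [-0.934  0.357 -0.003] az 159.11 z [ 0.003  0.    -1.   ] open 51.5 F [ 1.2 -0.3 -1.3] grip 30.0
held: body shoulder x 64.0 y [-25.4  24.3] top z at x=0 -1.8 pitch deg(+ = cap down) 1.1 cap x,y [ 37.8 104.1] [-11.    9.9] capz 6.1
60 shift [-0.0395 -0.3076 -0.085 ] turn [-0.0002  0.001   0.    ] dist 0.322 deg 0.1
0 shift [-0.0956 -0.2862 -0.085 ] turn [-0.0002  0.001   0.    ] dist 0.314 deg 0.1
```

```bash
python3 -m handwheel '[[0.001,-0.012,0,0,0,0],[0.003,-0.036,0,0,0,0],[0.006,-0.066,0,0,0,0],[0.008,-0.098,0,0,0,0],[0.01,-0.13,0,0,0,0],[0.01,-0.162,0,0,0,0],[0.008,-0.192,0,0,0,0],[0.006,-0.215,0,0,0,0]]' && python3 -m handwheel '[[0,-0.02,0,0,0,0],[-0.01,-0.042,0,0,0,0],[-0.02,-0.062,0,0,0,0],[-0.03,-0.08,0,0,0,0],[-0.04,-0.09,0,0,0,0],[-0.0455,-0.0926,0,0,0,0],[-0.0455,-0.0926,0,0,0,0],[-0.0455,-0.0926,0,0,0,0]]' && python3 -m handwheel '[[0,0,-0.005,0,0,0],[0,0,-0.02,0,0,0],[0,0,-0.038,0,0,0],[0,0,-0.055,0,0,0],[0,0,-0.068,0,0,0],[0,0,-0.078,0,0,0],[0,0,-0.083,0,0,0],[0,0,-0.083,0,0,0]]' && cat >> h.py <<'E'
def atport(H,save=None):
    cap('wrist');p,C=held(save);st()
    t=np.array(bot.read_state()['position']);print('tool in home frame',((t-H)@np.c_[WX,WY]*1000).round(1))
    Q=np.stack([(C-H)@WX,(C-H)@WY,C[...,2]],-1)*1000
    V=cv2.cvtColor(p,cv2.COLOR_BGR2HSV);r=np.arange(480)[:,None]
    for r0 in (60,90,125,180,230,290):print(r0,np.median(Q[r0-3:r0+3,300:338].reshape(-1,3),0).round(1))
    for y0 in (0,110,-110):
        q=Q[(V[...,2]>150)&(abs(Q[...,2]-36)<4)&(abs(Q[...,1]-y0)<32)&(r<200)]
        if len(q)>50: print('ledge',y0,np.percentile(q,[1,99],axis=0).ravel().round(1))
    k=(V[...,2]<80)&(abs(Q[...,1])<25)&(Q[...,2]>48)&(Q[...,2]<66)&(r<200);q=Q[k]
    if len(q): print('cap y',np.percentile(q[:,1],[2,98]).round(1))
E
python3 - <<'E'
from h import *
atport(H1,'w19')
E
```

```text
time_s: 40.93
position: [0.5846, -0.2153, 0.1481]
tcp_rot: [[-0.934, 0.358, -0.004], [0.358, 0.934, 0.002], [0.005, 0.0, -1.0]]
force: [0.2, 0.5, -2.1]
opening: 0.596
grasp_force: 30.0
time_s: 41.6
position: [0.5398, -0.3039, 0.1493]
tcp_rot: [[-0.934, 0.357, -0.003], [0.357, 0.934, 0.003], [0.004, 0.002, -1.0]]
force: [0.5, -0.5, -2.3]
opening: 0.594
grasp_force: 30.0
time_s: 42.27
position: [0.5402, -0.3039, 0.0657]
tcp_rot: [[-0.934, 0.356, -0.003], [0.356, 0.934, 0.003], [0.004, 0.001, -1.0]]
force: [1.2, 0.2, -2.1]
opening: 0.595
grasp_force: 30.0
held: body shoulder x 64.5 y [-25.7  24.4] top z at x=0 -1.9 pitch deg(+ = cap down) 1.4 cap x,y [ 70.1 103.9] [-10.8   9.8] capz 6.2
t 42.37 pos [ 0.5409 -0.3048  0.0672] tool x [-0.934  0.356  0.001] az 159.11 z [-0.001  0.001 -1.   ] open 51.5 F [ 0.9 -0.2 -2. ] grip 30.0
tool in home frame [70.5  0.1]
60 [-33.2   0.1  60.4]
90 [-21.2   0.1  60.6]
125 [-7.5 -0.1 60.7]
180 [13.   0.1 67.7]
230 [31.7 -0.1 67.8]
290 [55.6  0.1 68.3]
ledge 0 [-57.8 -18.   34.    4.   17.5  39.9]
cap y [-10.4  10.2]
```

```bash
python3 -m handwheel '[[0,0,0.0022,0,0,0],[-0.002,0.0008,0.0022,0,0,0],[-0.007,0.0027,0.0022,0,0,0],[-0.013,0.005,0.0022,0,0,0],[-0.019,0.0073,0.0022,0,0,0],[-0.025,0.0095,0.0022,0,0,0],[-0.0295,0.0113,0.0022,0,0,0],[-0.0318,0.0121,0.0022,0,0,0]]' && python3 -m handwheel '[[-0.002,0.0008,0,0,0,0],[-0.005,0.0019,0,0,0,0],[-0.009,0.0034,0,0,0,0],[-0.012,0.0046,0,0,0,0],[-0.015,0.0057,0,0,0,0],[-0.0175,0.0067,-0.001,0,0,0],[-0.019,0.0073,-0.001,0,0,0],[-0.0196,0.0075,-0.001,0,0,0]]' && python3 -m handwheel '[[-0.001,0.0004,0,0,0,0],[-0.002,0.0008,-0.001,0,0,0],[-0.003,0.0011,-0.001,0,0,0],[-0.004,0.0015,-0.001,0,0,0],[-0.005,0.0019,-0.001,0,0,0],[-0.006,0.0023,-0.001,0,0,0],[-0.006,0.0023,-0.001,0,0,0],[-0.006,0.0023,-0.001,0,0,0]]' && python3 - <<'E'
from h import *
atport(H1,'w20')
E
```

```text
time_s: 43.03
position: [0.5074, -0.292, 0.0691]
tcp_rot: [[-0.934, 0.357, -0.003], [0.357, 0.934, 0.002], [0.003, 0.001, -1.0]]
force: [0.3, -0.3, -1.7]
opening: 0.596
grasp_force: 30.0
time_s: 43.7
position: [0.4886, -0.2849, 0.068]
tcp_rot: [[-0.934, 0.357, -0.002], [0.357, 0.934, 0.002], [0.003, 0.001, -1.0]]
force: [-0.5, -0.3, -2.6]
opening: 0.596
grasp_force: 30.0
time_s: 44.37
position: [0.4872, -0.2848, 0.0679]
tcp_rot: [[-0.934, 0.358, 0.007], [0.358, 0.934, -0.004], [-0.008, -0.001, -1.0]]
force: [7.9, 0.8, -5.0]
opening: 0.593
grasp_force: 30.0Traceback (most recent call last):
  File "<stdin>", line 2, in <module>
  File "h.py", line 74, in atport
    cap('wrist');p,C=held(save);st()
                     ~~~~^^^^^^
  File "h.py", line 62, in held
    print('held: body shoulder x',np.percentile(b[:,0],99).round(1),'y',np.percentile(b[:,1],[1,99]).round(1),'top z at x=0',f[1].round(1),'pitch deg(+ = cap down)',np.degrees(np.arctan(f[0])).round(1),'cap x,y',np.percentile(c[:,0],[1,99]).round(1),np.percentile(c[:,1],[2,98]).round(1),'capz',np.median(c[:,2]).round(1))
                                                                                                                                                                                                                    ~~~~~~~~~~~~~^^^^^^^^^^^^^^^
    return _quantile_unchecked(
        a, q, axis, out, overwrite_input, method, keepdims, weights)
    return _ureduce(a,
                    func=_quantile_ureduce_func,
    ...<5 lines>...
                    overwrite_input=overwrite_input,
                    method=method)
    r = func(a, **kwargs)
    result = _quantile(arr,
                       quantiles=q,
    ...<2 lines>...
                       out=out,
                       weights=wgt)
    slices_having_nans = np.isnan(arr[-1, ...])
                                  ~~~^^^^^^^^^
IndexError: index -1 is out of bounds for axis 0 with size 0
```

```bash
python3 -m handwheel '[[-0.001,0.0004,0,0,0,0],[-0.002,0.0008,0,0,0,0],[-0.003,0.0011,0,0,0,0],[-0.003,0.0011,0,0,0,0],[-0.003,0.0011,0,0,0,0],[-0.003,0.0011,0,0,0,0],[-0.003,0.0011,0,0,0,0],[-0.003,0.0011,0,0,0,0]]' && python3 -m handwheel '[[0.004,-0.0015,0,0,0,0],[0.004,-0.0015,0,0,0,0],[0.004,-0.0015,0,0,0,0],[0.004,-0.0015,0,0,0,0],[0.004,-0.0015,0,0,0,0],[0.004,-0.0015,0,0,0,0],[0.004,-0.0015,0,0,0,0],[0.004,-0.0015,0,0,0,0]]' 0.3 && python3 -m handwheel '[[0,0,0.003,0,0,0],[0,0,0.01,0,0,0],[0,0,0.025,0,0,0],[0,0,0.045,0,0,0],[0.005,-0.002,0.07,0,0,0],[0.012,-0.005,0.1,0,0,0],[0.02,-0.008,0.13,0,0,0],[0.028,-0.011,0.15,0,0,0]]' && python3 - <<'E'
from h import *
cap('wrist');st();p,C=wcap('w21')
for H in(H0,H1):
    Q=np.stack([(C-H)@WX,(C-H)@WY,C[...,2]],-1)*1000;V=cv2.cvtColor(p,cv2.COLOR_BGR2HSV)
    q=Q[(V[...,2]>100)&(V[...,1]<70)&(abs(Q[...,2]-68)<4)&(abs(Q[...,1])<40)&(abs(Q[...,0])<65)&(np.arange(480)[:,None]<300)]
    print(len(q),np.percentile(q,[1,50,99],axis=0).round(1) if len(q) else '')
p,d=cap('scene','s21');C=cloud('scene',d)
for H in(H0,H1):
    Q=np.stack([(C-H)@WX,(C-H)@WY,C[...,2]],-1)*1000;V=cv2.cvtColor(p,cv2.COLOR_BGR2HSV)
    q=Q[(V[...,2]>100)&(V[...,1]<70)&(abs(Q[...,2]-68)<5)&(abs(Q[...,1])<40)&(abs(Q[...,0])<65)]
    print('scene',len(q),np.percentile(q,[1,50,99],axis=0).round(1) if len(q) else '')
q=C[(np.linalg.norm(C[...,:2]-(W-.09*WX)[:2],axis=-1)<.05)&(C[...,2]>.12)&(C[...,2]<.19)];print('lever',len(q));Q=((q-W)@np.c_[WX,WY]*1000);k=q[:,2]>.145;print(Q[k].mean(0),np.percentile(q[:,2],99))
cv2.imwrite('pics/s21c.png',cv2.resize(p[170:330,180:420],(720,480)))
E
```

```text
time_s: 45.13
position: [0.487, -0.285, 0.0685]
tcp_rot: [[-0.933, 0.36, 0.014], [0.36, 0.933, -0.007], [-0.015, -0.002, -1.0]]
force: [13.9, 0.1, -5.9]
opening: 0.596
grasp_force: 30.0
time_s: 45.8
position: [0.4837, -0.2832, 0.0671]
tcp_rot: [[-0.934, 0.357, -0.002], [0.357, 0.934, 0.001], [0.002, 0.001, -1.0]]
force: [0.0, -0.3, 0.1]
opening: 0.647
grasp_force: 0.0
time_s: 46.47
position: [0.513, -0.2948, 0.2209]
tcp_rot: [[-0.934, 0.357, 0.002], [0.357, 0.934, -0.001], [-0.002, -0.001, -1.0]]
force: [1.0, -0.3, -0.3]
opening: 0.649
grasp_force: 0.0
t 46.52 pos [ 0.5164 -0.2972  0.2246] tool x [-0.934  0.356 -0.011] az 159.11 z [ 0.009 -0.008 -1.   ] open 56.6 F [ 1.5 -1.4  1.9] grip 0.0
6801 [[-50.8 -26.9  65. ]
 [ -2.7  -3.1  67.7]
 [ 47.2  23.6  69.8]]
7986 [[-50.  -26.6  65.2]
 [ -2.6  -1.5  67.7]
 [ 47.1  24.2  69.6]]
scene 646 [[-53.2 -30.2  63.5]
 [ -0.2   1.2  68.7]
 [ 49.5  31.4  72.8]]
scene 526 [[-45.7 -24.8  63.2]
 [  7.9   4.   68.5]
 [ 48.5  26.3  72.7]]
lever 56
[-79.49495963   8.37314178] 0.1811328538782933
```

View pics/s21c.png

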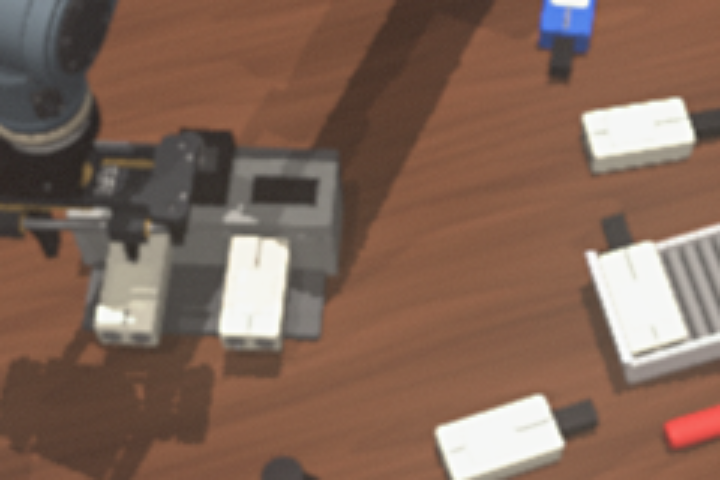

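Both bays are filled: the bodies sit flush from −50 to +50 mm, tops at 68 mm. The crop shows them at (135,290) and (255,290). Next, the lever.

```bash
python3 - <<'E'
from h import *
st();t=np.array(bot.read_state()['position']);print(((t-W)@np.c_[WX,WY]*1000).round(1))
for x,z in ((-25,.225),(-25,.170),(-108,.170)): print(x,((W+WX*x/1000+[0,0,z])-t).round(4))
E
```

```text
t 46.62 pos [ 0.5133 -0.2951  0.2198] tool x [-0.934  0.356 -0.003] az 159.12 z [ 0.003 -0.002 -1.   ] open 56.7 F [-0.2  0.1 -0.6] grip 0.0
[ 41.2 -55.7]
-25 [-0.042   0.0757  0.0052]
-25 [-0.042   0.0757 -0.0498]
-108 [-0.1195  0.1053 -0.0498]
```

```bash
python3 -m handwheel '[[-0.002,0.01,0.003,0,0,0],[-0.008,0.025,0.005,0,0,0],[-0.016,0.042,0.005,0,0,0],[-0.026,0.057,0.005,0,0,0],[-0.036,0.07,0.005,0,0,0],[-0.042,0.0757,0.005,0,0,0],[-0.042,0.0757,0.005,0,0,0],[-0.042,0.0757,0.005,0,0,0]]' -1 && python3 -m handwheel '[[0,0,-0.005,0,0,0],[0,0,-0.015,0,0,0],[0,0,-0.028,0,0,0],[0,0,-0.04,0,0,0],[0,0,-0.05,0,0,0],[0,0,-0.055,0,0,0],[0,0,-0.055,0,0,0],[0,0,-0.055,0,0,0]]' && python3 -m handwheel '[[-0.004,0.0015,0,0,0,0],[-0.012,0.0046,0,0,0,0],[-0.022,0.0084,0,0,0,0],[-0.032,0.0122,0,0,0,0],[-0.042,0.016,0,0,0,0],[-0.052,0.02,0,0,0,0],[-0.06,0.023,0,0,0,0],[-0.066,0.0252,0,0,0,0]]' && python3 -m handwheel '[[-0.002,0.0008,0,0,0,0],[-0.004,0.0015,0,0,0,0],[-0.006,0.0023,0,0,0,0],[-0.008,0.003,0,0,0,0],[-0.01,0.0038,0,0,0,0],[-0.0115,0.0044,0,0,0,0],[-0.0115,0.0044,0,0,0,0],[-0.0115,0.0044,0,0,0,0]]' && python3 - <<'E'
from h import *
cap('wrist');st();t=np.array(bot.read_state()['position']);print(((t-W)@np.c_[WX,WY]*1000).round(1))
p,C=wcap('w22');Q=np.stack([(C-W)@WX,(C-W)@WY,C[...,2]],-1)*1000
q=Q[(Q[...,2]>148)&(Q[...,2]<185)&(abs(Q[...,1])<25)&(Q[...,0]<-90)&(Q[...,0]>-170)];print(len(q),np.percentile(q,[2,50,98],axis=0).round(1) if len(q) else '')
E
```

```text
time_s: 47.28
position: [0.4696, -0.2181, 0.2216]
tcp_rot: [[-0.934, 0.357, -0.003], [0.357, 0.934, 0.002], [0.003, 0.001, -1.0]]
force: [0.1, -0.0, 0.3]
opening: 0.124
grasp_force: 0.0
time_s: 47.95
position: [0.4701, -0.2187, 0.1667]
tcp_rot: [[-0.934, 0.357, -0.002], [0.357, 0.934, 0.002], [0.003, 0.001, -1.0]]
force: [0.0, 0.5, 0.3]
opening: 0.007
grasp_force: 0.0
time_s: 48.62
position: [0.4035, -0.1931, 0.1678]
tcp_rot: [[-0.934, 0.357, 0.0], [0.357, 0.934, 0.0], [-0.0, 0.0, -1.0]]
force: [2.2, -0.0, -0.9]
opening: 0.003
grasp_force: 1.0
time_s: 49.28
position: [0.3974, -0.1919, 0.1683]
tcp_rot: [[-0.934, 0.358, 0.009], [0.358, 0.934, -0.005], [-0.011, -0.002, -1.0]]
force: [8.3, -0.9, 0.3]
opening: 0.002
grasp_force: 4.0
t 49.33 pos [ 0.3974 -0.1919  0.1683] tool x [-0.934  0.358 -0.01 ] az 159.0 z [ 0.009 -0.005 -1.   ] open 0.6 F [ 9.4 -2.1 -0.9] grip 4.0
[-103.9   -0.7]
3747 [[-141.4  -11.3  161.7]
 [-131.2   -0.7  173. ]
 [-113.2   10.8  177.4]]
```

```bash
python3 -m handwheel '[[0.01,-0.004,0,0,0,0],[0.02,-0.008,0,0,0,0],[0.025,-0.0095,0.005,0,0,0],[0.025,-0.0095,0.015,0,0,0],[0.025,-0.0095,0.03,0,0,0],[0.025,-0.0095,0.045,0,0,0],[0.025,-0.0095,0.055,0,0,0],[0.025,-0.0095,0.06,0,0,0]]' && python3 -m handwheel '[[0.001,0.012,0,0,0,-0.02],[0.003,0.036,0,0,0,-0.055],[0.005,0.066,0,0,0,-0.1],[0.007,0.098,0,0,0,-0.15],[0.009,0.13,0,0,0,-0.195],[0.011,0.163,0,0,0,-0.24],[0.012,0.195,0,0,0,-0.29],[0.012,0.215,0,0,0,-0.333]]' 0.3 && python3 -m handwheel '[[0.002,0.03,0,0,0,-0.045],[0.004,0.06,0,0,0,-0.09],[0.006,0.09,0,0,0,-0.14],[0.008,0.12,0,0,0,-0.185],[0.01,0.15,-0.01,0,0,-0.23],[0.011,0.175,-0.02,0,0,-0.28],[0.012,0.195,-0.03,0,0,-0.31],[0.012,0.205,-0.04,0,0,-0.333]]' 0.8 && python3 - <<'E'
from h import *
cap('wrist');st();lying('w23');p,C=wcap();rects(C,p,x0=.3,x1=.75,y0=-.15,y1=.35)
p,d=cap('scene','s23');C=cloud('scene',d);rects(C,p,x0=.3,x1=.75,y0=-.15,y1=.35)
q=C[(np.linalg.norm(C[...,:2]-(W-.1*WX)[:2],axis=-1)<.055)&(C[...,2]>.14)&(C[...,2]<.19)];print('lever',len(q),((q-W)@np.c_[WX,WY]*1000).mean(0),q[:,2].mean())
E
```

```text
time_s: 50.05
position: [0.4173, -0.1983, 0.2283]
tcp_rot: [[-0.934, 0.356, -0.002], [0.356, 0.934, 0.001], [0.002, 0.0, -1.0]]
force: [0.7, 0.1, -0.2]
opening: 0.001
grasp_force: 0.0
time_s: 50.72
position: [0.428, 0.0193, 0.2268]
tcp_rot: [[-0.511, 0.859, -0.003], [0.859, 0.511, 0.003], [0.004, -0.001, -1.0]]
force: [1.3, -0.3, 0.3]
opening: 0.53
grasp_force: 0.0
time_s: 51.38
position: [0.4408, 0.2237, 0.1864]
tcp_rot: [[0.126, 0.992, -0.0], [0.992, -0.126, 0.002], [0.002, -0.0, -1.0]]
force: [1.1, 0.2, -0.1]
opening: 0.896
grasp_force: 0.0
t 51.43 pos [0.4397 0.2239 0.1848] tool x [0.127 0.992 0.001] az 82.71 z [-0.004  0.002 -1.   ] open 78.1 F [ 0.2  1.3 -0.5] grip 0.0
lying shoulder x 51.0 n 7597
  back 8 y edges [-24.3  26.2] mid 0.99
  back 25 y edges [-24.1  26.6] mid 1.26
  back 45 y edges [-24.5  26.1] mid 0.79
[319. 215.] 8793 ctr [443.  244.8] size [138.4  51.8] long az 82.6 z 0.0316
[484. 154.] 159 ctr [581.2 274.8] size [31.5  2. ] long az 86.4 z 0.0376
[524. 236.] 5340 ctr [630.8 206.2] size [ 96.4 113. ] long az 176.1 z 0.0358
[572. 199.] 152 ctr [673.3 228.3] size [ 8.1 31. ] long az 173.6 z 0.0398
[526. 200.] 434 ctr [621.7 230.9] size [ 7.4 71.4] long az 175.4 z 0.0401
[393. 213.] 551 ctr [440.9 228.2] size [104.   57.5] long az 81.3 z 0.0325
[411. 265.] 333 ctr [624.9 208.7] size [98.3 41.5] long az 0.5 z 0.0369
[346. 316.] 758 ctr [704.8 -10.6] size [ 55.8 103.7] long az 91.6 z 0.0327
lever 100 [-122.65066426    2.38319246] 0.1665393920117851
```

The lever tip reads −123 mm, so the warmer is on. New cartridge A has been knocked to (0.705, −0.011), az 91.6. B is where it was, so I pick B first.

```bash
python3 -m handwheel '[[0.001,0.001,-0.02,0,0,0],[0.001,0.001,-0.05,0,0,0],[0.001,0.001,-0.08,0,0,0],[0.001,0.001,-0.11,0,0,0],[0.001,0.001,-0.135,0,0,0],[0.001,0.001,-0.15,0,0,0],[0.001,0.001,-0.156,0,0,0],[0.001,0.001,-0.156,0,0,0]]' && python3 -m handwheel '[[0,0,0,0,0,0],[0,0,0,0,0,0],[0,0,0,0,0,0],[0,0,0,0,0,0],[0,0,0,0,0,0],[0,0,0,0,0,0],[0,0,0,0,0,0],[0,0,0,0,0,0]]' -1 && python3 -m handwheel '[[0,0,0.006,0,0,0],[0,0,0.018,0,0,0],[0,0,0.035,0,0,0],[0,0,0.06,0,0,0],[0,0,0.085,0,0,0],[0,0,0.11,0,0,0],[0,0,0.13,0,0,0],[0,0,0.135,0,0,0]]' && python3 - <<'E'
from h import *
cap('wrist');st();held()
delta(lane(0,120,70),RL,'above')
E
```

```text
time_s: 52.25
position: [0.4423, 0.2215, 0.0305]
tcp_rot: [[0.126, 0.992, -0.001], [0.992, -0.126, 0.001], [0.001, -0.001, -1.0]]
force: [0.0, 0.1, 0.0]
opening: 0.899
grasp_force: 0.0
time_s: 52.92
position: [0.4423, 0.2227, 0.0319]
tcp_rot: [[0.125, 0.992, 0.001], [0.992, -0.125, 0.002], [0.002, 0.001, -1.0]]
force: [-0.7, 0.0, 6.2]
opening: 0.594
grasp_force: 30.0
time_s: 53.58
position: [0.4441, 0.2231, 0.1693]
tcp_rot: [[0.125, 0.992, 0.007], [0.992, -0.125, 0.003], [0.004, 0.007, -1.0]]
force: [0.6, -0.0, -1.6]
opening: 0.594
grasp_force: 30.0
t 53.63 pos [0.4439 0.223  0.1686] tool x [0.125 0.992 0.004] az 82.8 z [ 0.006  0.003 -1.   ] open 52.1 F [-0.4  0.  -1.4] grip 30.0
held: body shoulder x 69.0 y [-25.2  24.6] top z at x=0 -2.9 pitch deg(+ = cap down) 7.2 cap x,y [71.2 91.9] [-11.2  10.5] capz 8.0
above shift [ 0.1935  0.0314 -0.0267] turn [ 0.0592 -0.0752  0.8085] dist 0.198 deg 93.3
```

```bash
python3 -m handwheel '[[0.01,0.002,0,0.004,-0.005,0.05],[0.02,0.004,0,0.007,-0.009,0.1],[0.03,0.006,0,0.011,-0.014,0.15],[0.04,0.008,0,0.015,-0.019,0.2],[0.055,0.01,0,0.019,-0.024,0.255],[0.07,0.012,0,0.022,-0.028,0.305],[0.085,0.014,0,0.026,-0.033,0.355],[0.1,0.016,0,0.03,-0.038,0.404]]' && python3 -m handwheel '[[0.015,0.002,0,0.004,-0.005,0.05],[0.03,0.004,0,0.007,-0.009,0.1],[0.045,0.006,0,0.011,-0.014,0.15],[0.06,0.009,0,0.015,-0.019,0.2],[0.075,0.012,0,0.019,-0.024,0.255],[0.085,0.014,0,0.022,-0.028,0.305],[0.0935,0.0155,0,0.026,-0.033,0.355],[0.0935,0.0155,0,0.03,-0.038,0.404]]' && python3 - <<'E'
from h import *
cap('wrist');st();p,C=wcap('w24');s=bot.read_state()
Q=np.stack([(C-LO)@LX,(C-LO)@LY,(C-LO)@LN],-1)*1000
t=np.array(s['position']);print('tool lane',(np.r_[(t-LO)@LX,(t-LO)@LY,(t-LO)@LN]*1000).round(1))
for r0 in range(20,300,30):print(r0,np.median(Q[r0-3:r0+3,300:338].reshape(-1,3),0).round(1))
V=cv2.cvtColor(p,cv2.COLOR_BGR2HSV)
m=(V[...,2]<90)&(Q[...,0]>-100)&(Q[...,0]<-45)&(Q[...,2]<35)&(Q[...,2]>0)&(abs(Q[...,1])<40)&(np.arange(480)[:,None]<280);q=Q[m];print('stock2 cap',len(q),np.percentile(q,[2,50,98],axis=0).round(1) if len(q) else '')
delta(lane(0,120,70),RL);delta(lane(0,120,10),RL)
E
```

```text
time_s: 54.35
position: [0.5418, 0.2384, 0.1637]
tcp_rot: [[-0.635, 0.771, 0.04], [0.771, 0.631, 0.084], [0.04, 0.084, -0.996]]
force: [0.4, 1.1, -1.6]
opening: 0.594
grasp_force: 30.0
time_s: 55.02
position: [0.6369, 0.2538, 0.1632]
tcp_rot: [[-0.997, 0.071, 0.012], [0.072, 0.982, 0.172], [0.001, 0.173, -0.985]]
force: [-0.6, 0.2, -1.8]
opening: 0.597
grasp_force: 30.0
t 55.07 pos [0.636  0.2533 0.163 ] tool x [-0.998  0.069  0.002] az 176.05 z [ 0.01   0.172 -0.985] open 51.9 F [-0.5  0.2 -2.2] grip 30.0
tool lane [ -1.2 123.   98.5]
20 [-178.5  122.   -67.6]
50 [-151.5  122.1  -67.5]
80 [-125.8  122.4  -67.3]
110 [-84.2 122.2  91.1]
140 [-72.5 122.2  91. ]
170 [-60.9 122.4  91.1]
200 [-50.1 122.5  98.2]
230 [-38.7 122.5  98.3]
260 [-26.8 122.4  98.2]
290 [-14.5 122.5  98.8]
stock2 cap 1948 [[-89.4  -9.5   1.1]
 [-70.4   3.1   8.4]
 [-51.3  11.9  10. ]]
 shift [ 0.0013  0.0009 -0.0227] turn [ 0.0009 -0.0019  0.0011] dist 0.023 deg 0.3
 shift [ 0.0021  0.0113 -0.0817] turn [ 0.0009 -0.0019  0.0011] dist 0.083 deg 0.3
```

```bash
python3 - <<'E'
from h import *
p,C=wcap('w24b')
Q=np.stack([(C-LO)@LX,(C-LO)@LY,(C-LO)@LN],-1)*1000;V=cv2.cvtColor(p,cv2.COLOR_BGR2HSV)
for r0 in list(range(84,110,4))+list(range(168,200,4)):print(r0,np.median(Q[r0-1:r0+2,305:312].reshape(-1,3),0).round(1),V[r0,308,2])
m=(V[...,2]>110)&(V[...,1]<70)&(abs(Q[...,2]-98)<4)&(np.arange(480)[:,None]<295);q=Q[m]
for x in(-15,-30,-45): k=q[abs(q[:,0]-x)<4];print(x,np.percentile(k[:,1],[1,99]).round(1))
E
```

```text
84 [-122.6  114.7  -66.2] 109
88 [-93.5 118.9  91.4] 62
92 [-91.9 119.   91.3] 69
96 [-90.3 119.   91.4] 70
100 [-88.8 119.   91. ] 62
104 [-87.2 118.9  91.1] 64
108 [-85.6 118.9  91.1] 61
168 [-62.3 118.9  91.4] 96
172 [-60.7 118.8  91.3] 94
176 [-59.1 118.8  91.1] 92
180 [-57.6 118.8  91.3] 92
184 [-56.  118.8  91.1] 89
188 [-54.6 118.8  93.2] 172
192 [-53.6 118.9  97.7] 248
196 [-52.1 118.9  97.7] 253
-15 [ 97.4 147.2]
-30 [ 97.2 147.6]
-45 [ 97.1 147.4]
```

```bash
python3 -m handwheel '[[0.003,0,-0.003,0,0,0],[0.0038,0.001,-0.013,0,0,0],[0.004,0.0035,-0.025,0,0,0],[0.0042,0.006,-0.038,0,0,0],[0.0045,0.0085,-0.05,0,0,0],[0.0046,0.01,-0.059,0,0,0],[0.0047,0.011,-0.065,0,0,0],[0.0047,0.0112,-0.067,0,0,0]]' && python3 - <<'E'
from h import *
cap('wrist');st();p,C=wcap('w25');s=bot.read_state()
Q=np.stack([(C-LO)@LX,(C-LO)@LY,(C-LO)@LN],-1)*1000
t=np.array(s['position']);print('tool lane',(np.r_[(t-LO)@LX,(t-LO)@LY,(t-LO)@LN]*1000).round(1))
V=cv2.cvtColor(p,cv2.COLOR_BGR2HSV)
for r0 in list(range(100,204,8)):print(r0,np.median(Q[r0-1:r0+2,305:312].reshape(-1,3),0).round(1),V[r0,308,2])
m=(Q[...,0]>-65)&(Q[...,0]<-48)&(abs(Q[...,1]-60)<25)&(Q[...,2]>-16)&(Q[...,2]<-6);q=Q[m];print('lip',len(q),np.percentile(q,[2,50,98],axis=0).round(1) if len(q) else '')
E
```

```text
time_s: 55.83
position: [0.6397, 0.2655, 0.0971]
tcp_rot: [[-0.997, 0.075, 0.011], [0.076, 0.982, 0.172], [0.002, 0.172, -0.985]]
force: [0.7, 0.2, -1.2]
opening: 0.594
grasp_force: 30.0
t 55.88 pos [0.64   0.2654 0.0976] tool x [-0.997  0.076  0.001] az 175.64 z [ 0.012  0.172 -0.985] open 51.6 F [-0.2  0.1 -1.2] grip 30.0
tool lane [  3.1 124.   32.8]
100 [-84.9 119.7  24.5] 71
108 [-81.8 119.7  24.3] 66
116 [-78.6 119.7  24.5] 64
124 [-75.5 119.7  24.5] 64
132 [-72.4 119.7  24.4] 69
140 [-69.3 119.7  24.5] 81
148 [-66.1 119.6  24.5] 100
156 [-63.  119.6  24.1] 112
164 [-59.9 119.6  24.8] 113
172 [-56.8 119.6  24.6] 104
180 [-53.7 119.6  24.6] 104
188 [-50.8 119.6  26.6] 186
196 [-48.3 119.8  31.5] 254
lip 856 [[-57.3  36.  -15.9]
 [-55.2  61.8 -11. ]
 [-49.4  84.1  -9.5]]
```

```bash
python3 -m handwheel '[[0,0.0004,-0.002,0,0,0],[0,0.0008,-0.0045,0,0,0],[0,0.0012,-0.007,0,0,0],[0,0.0016,-0.009,0,0,0],[0,0.002,-0.011,0,0,0],[0.0002,0.0022,-0.0128,0,0,0],[0.0002,0.0024,-0.0138,0,0,0],[0.0002,0.0024,-0.0138,0,0,0]]' && python3 -m handwheel '[[0,0,0,0,0,0],[0,0,0,0,0,0],[0,0,0,0,0,0],[0,0,0,0,0,0],[0,0,0,0,0,0],[0,0,0,0,0,0],[0,0,0.001,0,0,0],[0,-0.001,0.004,0,0,0]]' 0.4 && python3 -m handwheel '[[0,-0.001,0.008,0,0,0],[0,-0.003,0.02,0,0,0],[0,-0.006,0.035,0,0,0],[0,-0.009,0.055,0,0,0],[0,-0.012,0.075,0,0,0],[0,-0.015,0.095,0,0,0],[0,-0.017,0.11,0,0,0],[0,-0.017,0.115,0,0,0]]' && cat >> h.py <<'E'
def lanecaps(save=None):
    p,C=wcap(save)
    Q=np.stack([(C-LO)@LX,(C-LO)@LY,(C-LO)@LN],-1)*1000;V=cv2.cvtColor(p,cv2.COLOR_BGR2HSV)
    m=(V[...,2]<110)&(abs(Q[...,0]+72)<18)&(abs(Q[...,2]-9)<7)&(abs(Q[...,1]-80)<130)&(np.arange(480)[:,None]<260)
    n,lab,stt,ce=cv2.connectedComponentsWithStats(m.astype(np.uint8))
    for i in range(1,n):
        if stt[i,4]>80: q=Q[lab==i];r=cv2.minAreaRect(q[:,:2].astype(np.float32));print('cap',ce[i].round(),stt[i,4],np.round(r[0],1),np.round(r[1],1),round(r[2],1),'z',np.median(q[:,2]).round(1))
E
python3 - <<'E'
from h import *
cap('wrist');st();lanecaps('w26')
p,d=cap('scene','s26');rects(cloud('scene',d),p,x0=.6,x1=.8,y0=-.15,y1=.11)
p,d=cap('top','t26');rects(cloud('top',d),p,x0=.6,x1=.8,y0=-.15,y1=.11)
E
```

```text
time_s: 56.6
position: [0.6407, 0.2677, 0.085]
tcp_rot: [[-0.997, 0.075, 0.013], [0.076, 0.982, 0.172], [-0.0, 0.173, -0.985]]
force: [0.0, 0.3, -2.6]
opening: 0.596
grasp_force: 30.0
time_s: 57.27
position: [0.6405, 0.2667, 0.089]
tcp_rot: [[-0.997, 0.075, 0.013], [0.076, 0.982, 0.172], [0.0, 0.173, -0.985]]
force: [0.6, 0.2, -0.5]
opening: 0.706
grasp_force: 0.1
time_s: 57.93
position: [0.6429, 0.2496, 0.2091]
tcp_rot: [[-0.997, 0.074, 0.021], [0.077, 0.982, 0.173], [-0.008, 0.175, -0.985]]
force: [0.3, 0.2, 0.7]
opening: 0.704
grasp_force: 0.0
t 57.98 pos [0.6427 0.2498 0.2087] tool x [-0.997  0.077 -0.007] az 175.6 z [ 0.021  0.174 -0.985] open 61.1 F [ 0.2 -0.6  0.8] grip 0.0
cap [234. 133.] 1342 [-72.1  66.2] [35.7 22.6] 0.2 z 8.6
cap [155. 140.] 1267 [-71.9   0.9] [23.  35.8] 88.9 z 8.5
[346. 316.] 755 ctr [705.4 -10.6] size [ 55.3 103.7] long az 91.1 z 0.0327
[319. 182.] 668 ctr [706.7 -13.5] size [52.2 97.3] long az 91.4 z 0.0319
```

```bash
python3 - <<'E'
from h import *
cap('wrist');st();delta([.7055,-.0115,.17],Rflat(91.4));lanecaps()
E
```

```text
t 58.18 pos [0.6401 0.2497 0.2034] tool x [-0.997  0.076  0.001] az 175.64 z [ 0.012  0.172 -0.985] open 61.1 F [ 0.2 -0.5  0.2] grip 0.0
 shift [ 0.0654 -0.2612 -0.0274] turn [-0.0659  0.0684 -0.7331] dist 0.271 deg 84.7
cap [217. 140.] 1418 [-72.   52.8] [22.2 36.1] 88.9 z 8.5
cap [154. 145.] 1297 [-72.   1.] [36.  23.1] 0.0 z 8.5
```

```bash
python3 -m handwheel '[[0.003,-0.008,0,-0.004,0.004,-0.045],[0.006,-0.022,0,-0.008,0.008,-0.09],[0.01,-0.04,0,-0.012,0.013,-0.14],[0.015,-0.058,0,-0.016,0.017,-0.185],[0.02,-0.077,0,-0.02,0.021,-0.23],[0.025,-0.096,-0.004,-0.025,0.026,-0.275],[0.03,-0.115,-0.009,-0.029,0.03,-0.32],[0.033,-0.131,-0.013,-0.033,0.034,-0.367]]' && python3 -m handwheel '[[0.004,-0.02,-0.002,-0.004,0.004,-0.045],[0.008,-0.04,-0.004,-0.008,0.008,-0.09],[0.012,-0.06,-0.006,-0.012,0.013,-0.14],[0.016,-0.08,-0.008,-0.016,0.017,-0.185],[0.022,-0.1,-0.01,-0.02,0.021,-0.23],[0.028,-0.118,-0.012,-0.025,0.026,-0.275],[0.032,-0.13,-0.014,-0.029,0.03,-0.32],[0.0325,-0.1306,-0.014,-0.033,0.034,-0.366]]' 0.8 && python3 - <<'E'
from h import *
cap('wrist');st();lying('w27')
for n,f in(('top','top0.npy'),('scene','scene0.npy')):
    C=np.load(f);q=C[(C[...,2]>.053)&(C[...,2]<.067)&(C[...,0]>.7)&(C[...,0]<.9)&(C[...,1]>-.15)&(C[...,1]<.05)];print('tin',len(q),np.percentile(q,[2,50,98],axis=0).round(3).tolist())
E
```

```text
time_s: 58.9
position: [0.6738, 0.1174, 0.1897]
tcp_rot: [[-0.684, 0.728, 0.039], [0.729, 0.68, 0.082], [0.033, 0.085, -0.996]]
force: [0.6, 0.1, 0.7]
opening: 0.704
grasp_force: 0.0
time_s: 59.57
position: [0.7065, -0.0148, 0.1752]
tcp_rot: [[-0.018, 1.0, -0.002], [1.0, 0.018, -0.004], [-0.004, -0.002, -1.0]]
force: [0.7, 0.9, 0.1]
opening: 0.9
grasp_force: 0.0
t 59.62 pos [ 0.7065 -0.0133  0.1753] tool x [-0.016  1.    -0.003] az 90.89 z [-0.002 -0.003 -1.   ] open 78.3 F [ 1.1 -0.6 -0.3] grip 0.0
lying shoulder x 50.1 n 7976
  back 8 y edges [-26.3  24.6] mid -0.86
  back 25 y edges [-25.8  24.8] mid -0.48
  back 45 y edges [-26.2  24.4] mid -0.89
tin 359 [[0.767, -0.101, 0.055], [0.794, -0.074, 0.06], [0.821, -0.049, 0.064]]
tin 464 [[0.767, -0.101, 0.055], [0.794, -0.075, 0.061], [0.821, -0.048, 0.065]]
```

```bash
python3 -m handwheel '[[-0.001,0,-0.015,0,0,0],[-0.001,0,-0.04,0,0,0],[-0.001,0,-0.07,0,0,0],[-0.001,0,-0.1,0,0,0],[-0.001,0,-0.125,0,0,0],[-0.001,0,-0.14,0,0,0],[-0.001,0,-0.1455,0,0,0],[-0.001,0,-0.1455,0,0,0]]' 0.6 && python3 -m handwheel '[[0,0,0,0,0,0],[0,0,0,0,0,0],[0,0,0,0,0,0],[0,0,0,0,0,0],[0,0,0,0,0,0],[0,0,0,0,0,0],[0,0,0,0,0,0],[0,0,0,0,0,0]]' -1 && python3 -m handwheel '[[0,0,0.006,0,0,0],[0,0,0.018,0,0,0],[0,0,0.035,0,0,0],[0,0,0.06,0,0,0],[0,0,0.085,0,0,0],[0,0,0.11,0,0,0],[0,0,0.13,0,0,0],[0,0,0.145,0,0,0]]' && python3 - <<'E'
from h import *
cap('wrist');cap('wrist');st();held()
delta(lane(0,155,80),RL,'above')
E
```

```text
time_s: 60.33
position: [0.7043, -0.0113, 0.03]
tcp_rot: [[-0.026, 1.0, -0.002], [1.0, 0.026, -0.002], [-0.002, -0.002, -1.0]]
force: [-0.9, 1.1, -0.2]
opening: 0.802
grasp_force: 0.0
time_s: 61.0
position: [0.7063, -0.0121, 0.0337]
tcp_rot: [[-0.025, 1.0, 0.003], [1.0, 0.025, -0.003], [-0.003, 0.003, -1.0]]
force: [-1.3, -0.3, 5.7]
opening: 0.593
grasp_force: 30.0
time_s: 61.67
position: [0.7059, -0.0119, 0.1797]
tcp_rot: [[-0.025, 1.0, 0.004], [1.0, 0.025, -0.003], [-0.003, 0.004, -1.0]]
force: [0.1, -0.2, -1.8]
opening: 0.593
grasp_force: 30.0
t 61.77 pos [ 0.7074 -0.0122  0.1809] tool x [-0.025  1.    -0.004] az 91.43 z [ 0.008 -0.004 -1.   ] open 51.7 F [ 0.7  0.2 -2.7] grip 30.0
held: body shoulder x 49.3 y [-25.1  24.6] top z at x=0 0.6 pitch deg(+ = cap down) 3.6 cap x,y [49.9 88.6] [-10.5  10.5] capz 9.0
above shift [-0.0671  0.2988 -0.0224] turn [ 0.0657 -0.0664  0.7337] dist 0.307 deg 84.7
```

```bash
python3 -m handwheel '[[-0.003,0.01,0,0.004,-0.004,0.045],[-0.007,0.026,0,0.008,-0.008,0.09],[-0.011,0.045,0,0.012,-0.013,0.14],[-0.016,0.065,0,0.016,-0.017,0.185],[-0.021,0.086,0,0.02,-0.021,0.23],[-0.026,0.108,0,0.025,-0.025,0.275],[-0.03,0.13,0,0.029,-0.029,0.32],[-0.034,0.15,0,0.033,-0.033,0.367]]' && python3 -m handwheel '[[-0.004,0.022,0,0.004,-0.004,0.045],[-0.008,0.044,0,0.008,-0.008,0.09],[-0.012,0.066,0,0.012,-0.013,0.14],[-0.016,0.088,0,0.016,-0.017,0.185],[-0.021,0.11,0,0.02,-0.021,0.23],[-0.026,0.128,0,0.025,-0.025,0.275],[-0.031,0.143,0,0.029,-0.029,0.32],[-0.033,0.147,0,0.033,-0.033,0.367]]' && cat >> h.py <<'E'
def inlane(save=None):
    cap('wrist');cap('wrist');st();s=bot.read_state();p,C=wcap(save)
    Q=np.stack([(C-LO)@LX,(C-LO)@LY,(C-LO)@LN],-1)*1000;V=cv2.cvtColor(p,cv2.COLOR_BGR2HSV)
    t=np.array(s['position']);T=np.r_[(t-LO)@LX,(t-LO)@LY,(t-LO)@LN]*1000;print('tool lane',T.round(1))
    n=abs(Q[...,1]-T[1])<40
    b=Q[n&(V[...,2]>110)&(V[...,1]<70)&(Q[...,2]>T[2]-15)&(np.arange(480)[:,None]<295)]
    c=Q[n&(V[...,2]<110)&(Q[...,2]>T[2]-25)&(abs(Q[...,1]-T[1])<18)&(Q[...,0]<-50)&(Q[...,0]>-115)]
    print('shoulder x',np.percentile(b[:,0],.5).round(1),'body z',np.median(b[:,2]).round(1),'cap x',np.percentile(c[:,0],[1,99]).round(1),'cap z',np.median(c[:,2]).round(1),'pitch',np.degrees(np.polyfit(b[:,0],b[:,2],1)[0]).round(1))
    for x in(-15,-30,-45): k=b[abs(b[:,0]-x)<4];print(x,np.percentile(k[:,1],[1,99]).round(1))
    delta(lane(0,150,10),RL)
E
python3 - <<'E'
from h import *
inlane('w28');lanecaps()
E
```

```text
time_s: 62.48
position: [0.6695, 0.1392, 0.1746]
tcp_rot: [[-0.692, 0.721, 0.035], [0.721, 0.688, 0.083], [0.035, 0.082, -0.996]]
force: [-0.3, -0.7, -2.6]
opening: 0.6
grasp_force: 30.0
time_s: 63.15
position: [0.6356, 0.2875, 0.1745]
tcp_rot: [[-0.998, 0.067, 0.005], [0.067, 0.983, 0.17], [0.006, 0.17, -0.985]]
force: [-0.1, -0.1, -2.4]
opening: 0.595
grasp_force: 30.0
t 63.25 pos [0.6365 0.2857 0.1746] tool x [-0.997  0.073  0.006] az 175.84 z [ 0.007  0.169 -0.986] open 52.0 F [-0.1 -0.7 -3.1] grip 30.0
tool lane [ -2.4 156.9 104.2]
shoulder x -70.6 body z 102.5 cap x [-90.8 -54.2] cap z 241.5 pitch -21.8
-15 [130.8 181.2]
-30 [131.  181.1]
-45 [131.1 181.4]
 shift [ 0.0024  0.009  -0.0884] turn [ 0.0023 -0.0027  0.0003] dist 0.089 deg 0.4
cap [164. 152.] 1735 [-72.  53.] [22.9 35.9] 89.8 z 8.5
cap [101. 157.] 1422 [-72.    0.7] [24.  36.1] 89.5 z 8.5
```

```bash
sed -i "s/(Q\[...,2\]>T\[2\]-15)/(abs(Q[...,2]-T[2])<10)\&(abs(Q[...,0])<60)/;s/(Q\[...,2\]>T\[2\]-25)/(abs(Q[...,2]-T[2]+9)<10)/" h.py && python3 -m handwheel '[[0,-0.002,-0.004,0.001,-0.001,0],[0,-0.002,-0.014,0.002,-0.002,0],[0.0005,0,-0.027,0.002,-0.0027,0],[0.001,0.002,-0.04,0.0023,-0.0027,0],[0.0013,0.004,-0.052,0.0023,-0.0027,0],[0.0015,0.0058,-0.061,0.0023,-0.0027,0],[0.0015,0.0068,-0.067,0.0023,-0.0027,0],[0.0015,0.0071,-0.0698,0.0023,-0.0027,0]]' && python3 - <<'E'
from h import *
inlane('w29')
E
```

```text
time_s: 64.02
position: [0.6391, 0.2924, 0.1051]
tcp_rot: [[-0.997, 0.073, 0.014], [0.074, 0.982, 0.174], [-0.001, 0.175, -0.985]]
force: [-0.4, 0.2, -3.4]
opening: 0.597
grasp_force: 30.0
t 64.12 pos [0.6396 0.2923 0.1062] tool x [-0.997  0.074 -0.002] az 175.76 z [ 0.015  0.174 -0.985] open 51.6 F [ 0.5 -0.3 -2. ] grip 30.0
tool lane [1.000e-01 1.518e+02 3.570e+01]
shoulder x -51.6 body z 33.7 cap x [-89.4 -50.6] cap z 26.7 pitch 2.0
-15 [125.9 176. ]
-30 [126.  176.2]
-45 [126.1 176. ]
 shift [-0.0005  0.0017 -0.0205] turn [-0.0007  0.0019 -0.0005] dist 0.021 deg 0.2
```

```bash
python3 -m handwheel '[[0,0.0004,-0.002,0,0,0],[0,0.0009,-0.005,0,0,0],[0,0.0014,-0.008,0,0,0],[0,0.0019,-0.011,0,0,0],[0,0.0024,-0.0135,0,0,0],[0.0002,0.0027,-0.0153,0,0,0],[0.0002,0.0029,-0.0162,0,0,0],[0.0002,0.0029,-0.0162,0,0,0]]' && python3 -m handwheel '[[0,0,0,0,0,0],[0,0,0,0,0,0],[0,0,0,0,0,0],[0,0,0,0,0,0],[0,0,0,0,0,0],[0,0,0,0,0,0],[0,0,0.001,0,0,0],[0,-0.001,0.004,0,0,0]]' 0.4 && python3 -m handwheel '[[0,-0.001,0.008,0,0,0],[0,-0.003,0.02,0,0,0],[0,-0.006,0.035,0,0,0],[0,-0.009,0.055,0,0,0],[-0.01,-0.012,0.075,0,0,0],[-0.025,-0.015,0.095,0,0,0],[-0.045,-0.02,0.11,0,0,0],[-0.06,-0.03,0.115,0,0,0]]' && python3 - <<'E'
from h import *
cap('wrist');cap('wrist');st();lanecaps('w30')
p,d=cap('top','t30');C=cloud('top',d)
for H in(H0,H1):
    Q=np.stack([(C-H)@WX,(C-H)@WY,C[...,2]],-1)*1000;V=cv2.cvtColor(p,cv2.COLOR_BGR2HSV)
    q=Q[(V[...,2]>100)&(V[...,1]<70)&(abs(Q[...,2]-68)<5)&(abs(Q[...,1])<40)&(abs(Q[...,0])<65)];print(len(q),np.percentile(q,[1,50,99],axis=0).round(1).tolist())
cv2.imwrite('pics/t30c.png',cv2.resize(p[140:330,160:460],None,fx=2.5,fy=2.5))
E
```

```text
time_s: 64.83
position: [0.64, 0.2951, 0.0905]
tcp_rot: [[-0.997, 0.072, 0.016], [0.074, 0.982, 0.174], [-0.003, 0.175, -0.985]]
force: [-0.4, 0.5, -2.4]
opening: 0.592
grasp_force: 30.0
time_s: 65.5
position: [0.6397, 0.2941, 0.0945]
tcp_rot: [[-0.997, 0.072, 0.015], [0.074, 0.982, 0.174], [-0.003, 0.175, -0.985]]
force: [-1.2, -0.2, 0.0]
opening: 0.7
grasp_force: 0.1
time_s: 66.17
position: [0.5806, 0.265, 0.2143]
tcp_rot: [[-0.997, 0.071, 0.022], [0.073, 0.982, 0.177], [-0.009, 0.178, -0.984]]
force: [-0.5, -0.1, -0.4]
opening: 0.698
grasp_force: 0.0
t 66.27 pos [0.5786 0.2635 0.2128] tool x [-0.997  0.074 -0.005] az 175.75 z [ 0.018  0.175 -0.984] open 60.6 F [-0.5  0.6  0.8] grip 0.0
cap [210. 220.] 1318 [-72.   52.7] [35.9 22.8] 0.1 z 8.6
cap [275. 220.] 1349 [-71.8 104.4] [21.9 35.6] 89.8 z 8.6
cap [151. 221.] 1149 [-72.    0.8] [36.  23.4] 0.0 z 8.6
714 [[-45.3, -24.6, 63.5], [0.9, 0.9, 68.2], [48.9, 26.1, 72.7]]
737 [[-45.3, -24.5, 63.7], [0.9, 1.0, 68.2], [48.9, 26.4, 72.3]]
```

View pics/t30c.png

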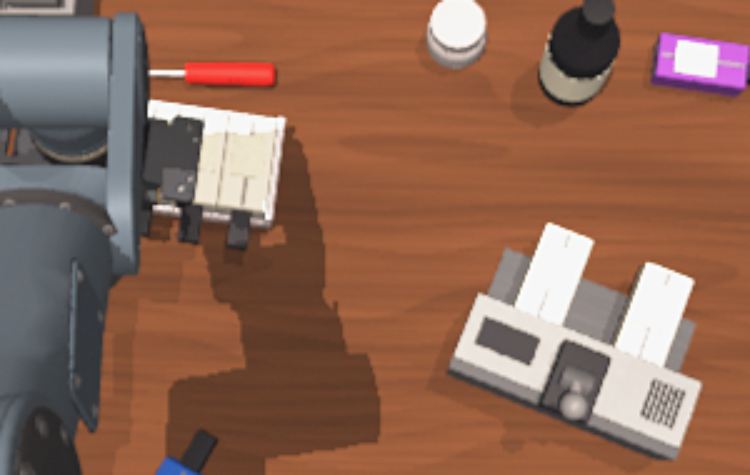

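The final view shows both cartridges home in the warmer and the lever over towards the robot at crop (573,405). The lane caps are at y = 0, 52 and 104 mm, and no white cartridge is left on the bench.

```bash
python3 -c "
from rig import bot
print(bot.hand_in())"
```

```text
the job is handed in; nothing more can be done
None
```

The job is handed in (no verdict came back): the two oldest cartridges are fully home in the warmer, the lever is over to on, and both new cartridges found on the bench are in the lane behind the remaining one, with caps on the same side. On two carries the first cartridge's cap apparently clipped the warmer's housing and tipped in the grip, so I laid it flat and gripped it again each time.

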